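Dock the circuit-board sled for testing

ROBOT

A 7-joint arm with a two-finger parallel gripper is mounted at the origin on the work surface. World frame = base frame: x ahead of the robot, y to its left, z up, the work surface at z = 0. Lengths are in mm, angles in rad, forces in N, time in s.
With the tool pointing down it reaches from about 400 to 875 mm from the base axis. Payload 4.4 kg.
Tool frame: the origin (TCP) lies on the centre line of the jaws, within the pads' length; the fingertips stand 14 mm ahead of it and the grasp point (between the pads) lies 5 mm behind it; z points along the fingers, x is the direction in which the jaws open and shut, and the axes are right-handed (so a half turn about z gives the same grasp; the last joint's range is limited). The gripper opens to 85 mm and grips with 20 to 120 N. Pads are 22 mm wide; open, the fingers measure 114 mm over their backs; the gripper's body (76 mm by 85 mm) begins 54 mm behind the grasp point. The pads swing forward as they close: fully open they stand 13 mm farther back than shut.
Start: joints at [-1.267, 0.628, 0.038, 1.517, -0.027, 0.996, -0.02], TCP at [234.907, 606.083, 245.313] pointing down, gripper open.
Joint ranges: [-3.06, 3.06], [-0.37, 2.12], [-1.25, 1.32], [0.18, 2.47], [-1.1, 4.24], [0.23, 1.98], [-2.94, 2.94]. Speed limits (rad/s): [2.57, 2.57, 3.14, 3.14, 3.14, 3.14, 3.14].

INTERFACE

Orientations are given as [roll, pitch, yaw] about the fixed x, y, z axes, in that order (R = Rz(yaw) Ry(pitch) Rx(roll)).
In Python, from cell import ctrl gives the robot as it stands.
- The arm moves only by the tool send_rows, never from a script. Its argument "commands" is a list of rows, each a list of 5 numbers: the finger opening in mm, from 0 to 85.4, then the shift along the tool's x, y, z in mm, then the turn about the tool's z in degrees. In form: [[grip, x, y, z, roll], ...]. A call has 1 to 5 rows; each row is the pose to reach, as a shift and turn from the pose measured when the call began, along the tool's axes at that moment; what a row does not reach only later rows make up. A row lasts 1/10 s, in which the tool goes at most 50 mm and 8.59 degrees, less where a joint would pass 70% of its speed; a pose out of reach is approached as far as the arm can. A call with a gripper value outside its range is refused whole. The fingers move at their own pace and stop on an object; the grip force is fixed at half the most. Time passes only in rows, so rows that repeat a pose let the fingers close. It gives the time, the measured TCP pose, the force and the opening at its end, in the units of the state.
- ctrl.read_state(): the state, without advancing time (a new reading comes with each control period).
- ctrl.get_image(name): name is "scene" or "top"; returns the picture (420x560x3 uint8, red, green, blue); there is no depth.
- ctrl.camera_params(name): a dict with "fx", "fy", "cx", "cy" (pixels), "k1" (the pictures are not rectified: a ray, as slopes to the right and down, at radius r is drawn at 1 + k1 r^2 times it, then the intrinsics apply), "cam_to_world" (4x4, takes a point from camera to world coordinates). Camera axes: x right, y down, z forward; pixel columns grow to the right and rows downward; lengths in mm; the calibration is good to about 2 mm. A picture is of the moment at which its call begins. camera_params takes no time and is no camera call.
- ctrl.finish_job(): hands the job in, once; it reports no verdict.
The state is a dict: "clock": time; "qpos": joint angles; "qd": joint speeds; "tau": joint torques, N m; "eef_pos": TCP position; "tool_rot": TCP orientation; "force": force on the tool from outside, world axes, zero at the start; "torque": the same for the moment, N m; "width": finger opening in mm.
Only numpy, scipy, OpenCV 4.12 (cv2) and the standard library are available. Lean on these libraries where they do the work, as an engineer would, in place of code of your own. Each camera call takes 0.05 s, during which the arm holds its last target.

TASK

Get the circuit-board sled ready for testing: lift every blue dust cover off the heat sinks and lay each one down in a pocket of its own in the yellow tray. Also release the red lock knob that holds the parked sled: turn it fully back (a quarter turn anticlockwise) and pull it up as far as it goes. With the covers away and the knob up, slide the sled fully home against the blue docking block, and only then push the knob all the way in and, after that, give it its full quarter turn clockwise; leave everything else on the table where it is.

Things in the scene. Friction and masses are not known exactly. Their poses are not given: they have to be found in the camera images.
- slide_unit: Fixed slide unit: white base plate 170 x 420 mm with two steel rails, and a blue docking block (200 x 30 mm, 52 mm high) across its +y end. Origin on the table, on the centre line, 147 mm before the docking block; the sled's deck_mid starts at y = -80 mm in this frame. Its y axis is the direction of travel (+y towards the docking block), z up. It never moves during a run, but stands at a different place and yaw each time.
- sled (a joint): Position of the aluminium sled along the slide, m: 0 is the far end away from the docking block, 0.15 is fully home against the stop at the docking block. It starts at 0. About 4 N of friction; it stays where it is left. The deck (200 mm along x, 240 mm along y, its upper face 46 mm above the table) carries four finned heat sinks, each 64 x 30 mm and 24 mm high, long side along the deck's x, centred at x = +-50, y = +-42 mm from point deck_mid.
- deck_mid (a point): Point on the sled's upper face midway between the four heat sinks, 46 mm above the table; axes as the slide unit's.
- sled_handle (a point): Middle of the top of the sled's black handle: an upright block rigid with the sled, 60 mm along x, 22 mm along y, 50 mm high above the deck (top 96 mm above the table). At x = +50, y = -130 mm from deck_mid; axes as the slide unit's. Can be gripped from above across its 22 mm.
- lock_top (a point): Middle of the top of the red captive lock knob, on its vertical axis, at x = -55, y = -130 mm from deck_mid. Grip bar 50 mm long along this point's x axis, 18 mm wide along its y axis, 32 mm tall below this point, on a round collar of 42 mm diameter; the top is 60 mm above the deck (106 mm above the table) when up and 10 mm lower when pushed in. The point turns with the knob.
- lock_press (a joint): How far the lock knob is pushed down, m: 0 pulled fully up, 0.010 pushed fully in. Takes about 6 to 8 N either way; no spring, it stays where it is left. Starts in (0.0095 to 0.010).
- lock_turn (a joint): Turn of the lock knob, rad: 0 unlocked (bar along the deck's x), up to 1.571 locked (a quarter turn clockwise seen from above), with a stop at each end. Light friction, stays where it is left. Starts locked, between 1.4 and 1.56.
- tray: Fixed yellow tray on the table, 208 x 172 mm, 23 mm high, floor 4 mm thick, walls 4 mm, split by a cross of 4 mm dividers as high as the walls into four pockets of 98 (x) x 80 (y) mm, centred at x = +-51, y = +-42 mm. Origin at the centre of its underside; z up. Stands at a different place and yaw each time.
- cover1: Loose blue dust cover: a rectangular box open at the bottom, 84 (x) x 46 (y) x 45 mm (z) with 3 mm walls, about 60 g, standing over a heat sink on the sled with its rim on the deck, closed top up (5 mm of play sideways, 7 mm lengthwise). Origin at the centre of its open underside, z towards its closed top. May be absent (None from the start): three or four covers are there. While the fingers hold it the state gives None too.
- cover1_mid (a point): Centre of cover1, 22.5 mm above its origin.
- cover2: Loose blue dust cover: a rectangular box open at the bottom, 84 (x) x 46 (y) x 45 mm (z) with 3 mm walls, about 60 g, standing over a heat sink on the sled with its rim on the deck, closed top up (5 mm of play sideways, 7 mm lengthwise). Origin at the centre of its open underside, z towards its closed top. May be absent (None from the start): three or four covers are there. While the fingers hold it the state gives None too.
- cover2_mid (a point): Centre of cover2, 22.5 mm above its origin.
- cover3: Loose blue dust cover: a rectangular box open at the bottom, 84 (x) x 46 (y) x 45 mm (z) with 3 mm walls, about 60 g, standing over a heat sink on the sled with its rim on the deck, closed top up (5 mm of play sideways, 7 mm lengthwise). Origin at the centre of its open underside, z towards its closed top. May be absent (None from the start): three or four covers are there. While the fingers hold it the state gives None too.
- cover3_mid (a point): Centre of cover3, 22.5 mm above its origin.
- cover4: Loose blue dust cover: a rectangular box open at the bottom, 84 (x) x 46 (y) x 45 mm (z) with 3 mm walls, about 60 g, standing over a heat sink on the sled with its rim on the deck, closed top up (5 mm of play sideways, 7 mm lengthwise). Origin at the centre of its open underside, z towards its closed top. May be absent (None from the start): three or four covers are there. While the fingers hold it the state gives None too.
- cover4_mid (a point): Centre of cover4, 22.5 mm above its origin.
- spare_board: Loose green circuit board 110 x 90 mm on brass standoffs 34 mm high; not part of the job.
- driver: Loose screwdriver, 170 mm; not part of the job.
- mug: Loose white mug, 92 mm high; not part of the job.
- jar: Loose clear jar, 75 mm high, 64 mm across; not part of the job.
Mind the look-alikes: they are no part of the job. Leave any black, green or turquoise look-alike of the cover1 alone.

How it is judged:
By the outcome, as a careful person would: the job done as asked, in the order asked, and still so for the second after the job is handed in, with the robot touching nothing.
Of cover1, cover2, cover3, cover4 only 3 to 4 are there at a start; the rules pass over those that are not, and their reading is None.
At some moment in a run one of cover1, cover2, cover3, cover4 may be knocked a few centimetres aside while the robot is not near it.
Once in a run the grip may slacken for a moment while it holds something.
It also fails if it takes over 210 s, if anything falls off the work surface, if the arm or the gripper's body presses on something with over 40 N, if the wrist force passes 120 N, or if a joint passes its speed limit or range.

## Working session

There is one attempt and no reset: what is moved stays moved. The work goes in short steps, Python scripts to look and compute and a tool call to move; the robot and the scene stay as the last step left them, time stands still between calls to the robot, and variables do not carry over. Pictures are saved under pics/ and viewed, and the job is handed in when it is done.

Besides the shell and the picture viewer there is one more tool, called after ">>>" as name(argument=value, ...), one argument or row to a line, values as JSON. send_rows: Moves the arm, as the interface text tells. Its arguments: {"type":"object","properties":{"commands":{"type":"array"}},"required":["commands"]}

```bash
ls -la; mkdir -p pics; python3 - <<'E'
from cell import ctrl
import cv2,json
print(ctrl.read_state())
for n in ("scene","top"):
    im=ctrl.get_image(n); cv2.imwrite(f"pics/{n}0.png",im[:,:,::-1])
    p=ctrl.camera_params(n); print(n,p)
E
```

```text
total 12
drwxr-xr-x  3 agent agent 4096 Dec  7 14:33 .
drwxr-xr-x 23 root  root  4096 Dec  7 14:33 ..
drwxr-xr-x  2 agent agent 4096 Dec  7 14:33 pics
{'clock': 0.0, 'qpos': array([-1.26676858,  0.62932795,  0.03844925,  1.51835061, -0.02696756,
        0.99627936, -0.0199687 ]), 'qd': array([-1.29020022e-04, -5.71816822e-04, -4.89499142e-04, -1.47856554e-03,
        1.84080732e-03, -1.57106249e-03, -3.34630448e-05]), 'tau': array([ 5.89971605e-04, -5.63409805e+01,  1.22685079e+00, -1.93442631e+01,
        1.11473768e-02,  1.06228862e-02, -3.82620826e-06]), 'eef_pos': array([234.72017005, 605.51755077, 244.40653821]), 'tool_rot': array([3.14153825e+00, 1.84632285e-03, 1.20101198e+00]), 'force': array([ 0.28663528, -0.16880461, -0.70519316]), 'torque': array([-0.00171231, -0.021268  ,  0.05924602]), 'width': 85.08080209467128}
scene {'fx': 457.1819747875204, 'fy': 457.1819747875204, 'cx': 268.25003405509926, 'cy': 208.2018031940303, 'k1': -0.0698236160672976, 'cam_to_world': array([[-7.12235673e-01,  3.71683593e-01, -5.95459196e-01,
         1.31575509e+03],
       [ 7.01926371e-01,  3.71761249e-01, -6.07530200e-01,
         7.46085439e+02],
       [-4.44035349e-03, -8.50673193e-01, -5.25676138e-01,
         8.06287317e+02],
       [ 0.00000000e+00,  0.00000000e+00,  0.00000000e+00,
         1.00000000e+00]])}
top {'fx': 415.0362105672137, 'fy': 415.0362105672137, 'cx': 279.18858922632006, 'cy': 208.87173504785912, 'k1': -0.07202902682294939, 'cam_to_world': array([[-7.13608267e-03, -9.92098290e-01,  1.25259970e-01,
         3.98526449e+02],
       [-9.99885823e-01,  8.74777380e-03,  1.23214427e-02,
        -6.66507863e+01],
       [-1.33198281e-02, -1.25157741e-01, -9.92047439e-01,
         1.15619931e+03],
       [ 0.00000000e+00,  0.00000000e+00,  0.00000000e+00,
         1.00000000e+00]])}
```

View pics/scene0.png

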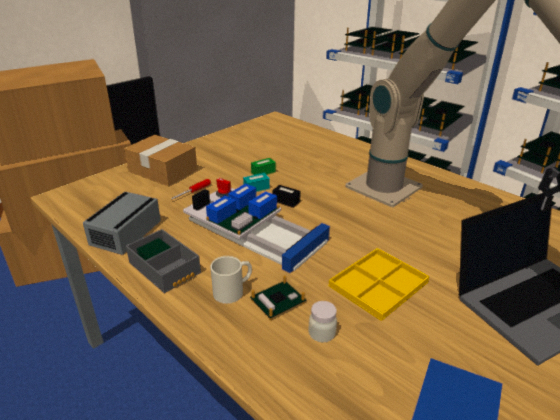

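View pics/top0.png

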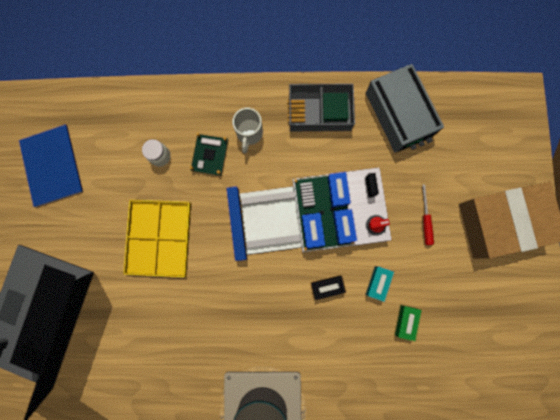

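```bash
cat > h.py <<'E'
import numpy as np, cv2
from cell import ctrl
from scipy.spatial.transform import Rotation as R
P={n:ctrl.camera_params(n) for n in("scene","top")}
def ray(n,uv):
    p=P[n];uv=np.atleast_2d(np.asarray(uv,float))
    K=np.array([[p['fx'],0,p['cx']],[0,p['fy'],p['cy']],[0,0,1.]])
    d=cv2.undistortPoints(uv.reshape(-1,1,2),K,np.array([p['k1'],0,0,0,0.])).reshape(-1,2)
    T=p['cam_to_world'];return T[:3,3],np.c_[d,np.ones(len(d))]@T[:3,:3].T
def onz(n,uv,z):
    o,d=ray(n,uv);return o+d*((z-o[2])/d[:,2])[:,None]
def proj(n,X):
    p=P[n];X=np.atleast_2d(np.asarray(X,float));T=np.linalg.inv(p['cam_to_world'])
    c=X@T[:3,:3].T+T[:3,3];s=c[:,:2]/c[:,2:];s=s*(1+p['k1']*(s**2).sum(1,keepdims=True))
    return s*[p['fx'],p['fy']]+[p['cx'],p['cy']]
def tri(a,b):  # scene uv, top uv -> point, gap
    o1,d1=ray("scene",a);o2,d2=ray("top",b);d1=d1[0]/np.linalg.norm(d1);d2=d2[0]/np.linalg.norm(d2)
    s=np.linalg.lstsq(np.c_[d1,-d2],o2-o1,rcond=None)[0]
    A=o1+s[0]*d1;B=o2+s[1]*d2;return (A+B)/2,np.linalg.norm(A-B)
def grab(n,f): 
    im=ctrl.get_image(n)[:,:,::-1].copy();cv2.imwrite(f"pics/{n}{f}.png",im);return im
def crop(im,x0,y0,x1,y1,k,f):
    c=cv2.resize(im[y0:y1,x0:x1],None,fx=k,fy=k,interpolation=cv2.INTER_CUBIC)
    cv2.imwrite(f"pics/{f}.png",c)
def blue(im):
    h=cv2.cvtColor(im,cv2.COLOR_BGR2HSV);return cv2.inRange(h,(105,150,70),(128,255,255))
E
python3 - <<'E'
from h import *
t=cv2.imread("pics/top0.png");s=cv2.imread("pics/scene0.png")
crop(t,220,160,400,270,4.4,"c1");crop(s,170,160,340,280,4.6,"c2")
E
```

```text
(no output)
```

View pics/c1.png

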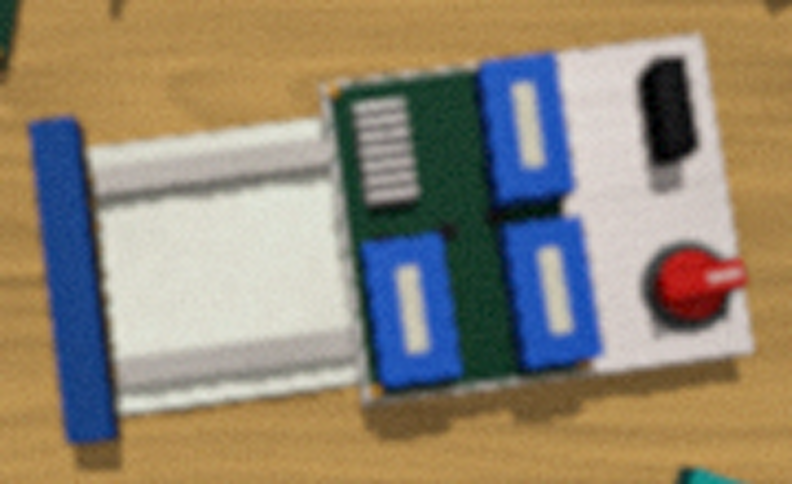

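View pics/c2.png

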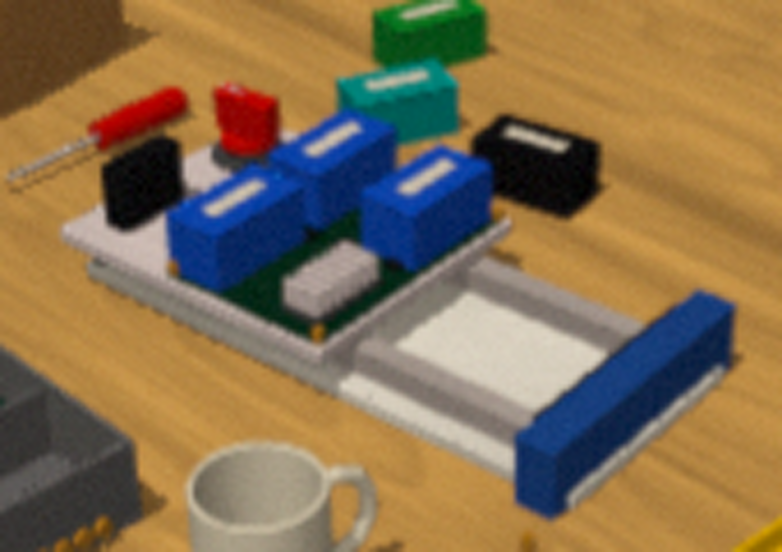

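```bash
python3 - <<'E'
from h import *
t=cv2.imread("pics/top0.png");s=cv2.imread("pics/scene0.png")
def labels(im,roi):
    m=blue(im); x0,y0,x1,y1=roi
    h=cv2.cvtColor(im,cv2.COLOR_BGR2HSV)
    w=cv2.inRange(h,(0,0,130),(180,90,255))
    n,l,st,c=cv2.connectedComponentsWithStats(w)
    out=[]
    for i in range(1,n):
        if st[i,4]>8 and st[i,4]<150 and x0<c[i,0]<x1 and y0<c[i,1]<y1:
            d=cv2.dilate((l==i).astype(np.uint8),np.ones((5,5)))-(l==i)
            fr=(m[d>0]>0).mean()
            if fr>.5: out.append(c[i]); print(c[i],st[i],round(fr,2))
    return out
print("top");lt=labels(t,(290,160,400,270));print("scene");ls=labels(s,(180,160,300,260))
for a in ls:
    for b in lt:
        p,g=tri(a,b); 
        if g<12: print(np.round(a),np.round(b),p.round(1),round(g,1))
for b in lt: print("z91",onz("top",b,91).round(1))
for name,m in(("blue",blue(t)),("yellow",cv2.inRange(cv2.cvtColor(t,cv2.COLOR_BGR2HSV),(22,180,100),(34,255,255)))):
    cs,_=cv2.findContours(m,cv2.RETR_EXTERNAL,cv2.CHAIN_APPROX_NONE)
    for c in cs:
        if cv2.contourArea(c)>150 : 
            r=cv2.minAreaRect(c); print(name,np.round(r[0],1),np.round(r[1],1),round(r[2],1),cv2.boxPoints(r).round(1).tolist())
E
```

```text
top
[339.57575758 187.96969697] [336 179   8  19  99] 0.69
[345.65048544 225.34951456] [342 216   8  20 103] 0.71
[313.18095238 229.7047619 ] [310 220   8  20 105] 0.73
scene
[241.54285714 189.88571429] [236 187  12   7  35] 0.77
[262.18918919 198.08108108] [257 195  12   7  37] 0.8
[220.36585366 202.53658537] [214 199  14   8  41] 0.84
[242. 190.] [346. 225.] [ 487.5 -222.9   90. ] 3.8
[262. 198.] [313. 230.] [ 477. -139.   90.] 3.9
[220. 203.] [340. 188.] [ 585.4 -209.9   90.1] 3.5
z91 [[ 586.5 -211.    91. ]]
z91 [[ 488.8 -224.2   91. ]]
z91 [[ 478.3 -140.4   91. ]]
blue [313.  229.9] [34.1 19. ] 81.9 [[301.20001220703125, 214.39999389648438], [320.0, 211.6999969482422], [324.79998779296875, 245.5], [306.0, 248.10000610351562]]
blue [344.4 225.7] [34.  17.9] 80.5 [[332.70001220703125, 210.39999389648438], [350.3999938964844, 207.39999389648438], [356.0, 241.0], [338.29998779296875, 243.89999389648438]]
blue [236.1 223.4] [72.  10.3] 83.2 [[226.6999969482422, 188.3000030517578], [237.0, 187.0], [245.5, 258.6000061035156], [235.3000030517578, 259.79998779296875]]
blue [338.5 189.4] [32.2 17.8] 81.9 [[327.3999938964844, 174.6999969482422], [345.0, 172.10000610351562], [349.6000061035156, 204.10000610351562], [331.8999938964844, 206.60000610351562]]
blue [ 49.8 165.4] [70.4 49.5] 76.4 [[17.5, 137.0], [65.5999984741211, 125.4000015258789], [82.19999694824219, 193.8000030517578], [34.0, 205.5]]
blue [279.5  75.5] [151. 559.] 90.0 [[-0.0, 0.0], [559.0, 0.0], [559.0, 151.0], [0.0, 151.0]]
yellow [156.4 238.2] [62.9 76.6] 3.5 [[122.69999694824219, 274.3999938964844], [127.30000305175781, 198.0], [190.10000610351562, 201.89999389648438], [185.39999389648438, 278.29998779296875]]
```

```bash
cat >> h.py <<'E'
def go(x,y,z,yawdeg):
    s=ctrl.read_state();M=R.from_euler("xyz",s['tool_rot']).as_matrix()
    d=M.T@(np.array([x,y,z])-s['eef_pos'])
    cy=np.degrees(np.arctan2(M[1,0],M[0,0]));r=-(yawdeg-cy);r=(r+90)%180-90
    print("shift",d.round(1),"roll",round(r,1),"| yaw now",round(cy,1),"q7",round(s['qpos'][6],2),"t",s['clock'],"w",round(s['width'],1))
E
python3 - <<'E'
from h import *
t=cv2.imread("pics/top0.png")
d=onz("top",[[226.7,188.3],[237,187],[245.5,258.6],[235.3,259.8]],52); print("dock",d.round(1).tolist())
def yaw(a,b): v=b-a;return np.degrees(np.arctan2(v[1],v[0])),np.linalg.norm(v[:2])
print(yaw(d[3],d[0]),yaw(d[2],d[1]))
y=onz("top",[[122.7,274.4],[127.3,198],[190.1,201.9],[185.4,278.3]],23);print("tray",y.round(1).tolist(),y.mean(0).round(1),yaw(y[0],y[1]),yaw(y[3],y[2]),yaw(y[2],y[1]))
# covers blue rect centers at z91-ish  
c=onz("top",np.array([[320,78],[700,33],[755,350],[367,402]])/4.4+[220,160],46);print("deck",c.round(1).tolist(),c.mean(0).round(1),yaw(c[3],c[0]),yaw(c[2],c[1]),yaw(c[1],c[0]))
crop(t,110,190,210,290,6,"tr");s=cv2.imread("pics/scene0.png");crop(s,320,240,440,330,6,"trs")
E
```

```text
dock [[595.3, 88.8, 52.0], [598.6, 60.8, 52.0], [406.0, 37.2, 52.0], [403.0, 64.3, 52.0]]
(np.float64(7.237144776088702), np.float64(193.90390781571543)) (np.float64(6.973955475917633), np.float64(194.06418087588497))
tray [[364.1, 378.4, 23.0], [576.1, 373.0, 23.0], [563.3, 194.6, 23.0], [353.6, 203.8, 23.0]] [464.3 287.4  23. ] (np.float64(-1.4542182883057917), np.float64(212.06707533231994)) (np.float64(-2.5193575186828796), np.float64(209.8890415372323)) (np.float64(85.90102893085415), np.float64(178.87010874076353))
deck [[623.8, -90.3, 46.0], [650.4, -327.0, 46.0], [453.3, -353.2, 46.0], [424.1, -116.5, 46.0]] [ 537.9 -221.8   46. ] (np.float64(7.476228072985737), np.float64(201.4420920106229)) (np.float64(7.580432283888262), np.float64(198.81023931596368)) (np.float64(96.39588735714521), np.float64(238.12069380047947))
```

View pics/tr.png

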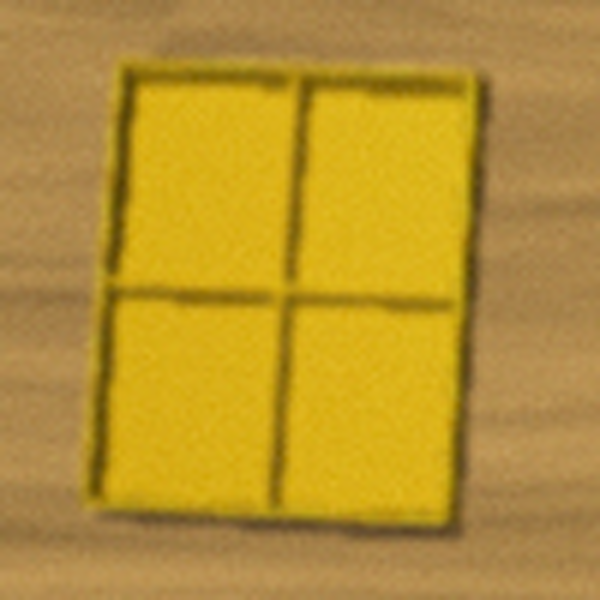

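View pics/trs.png

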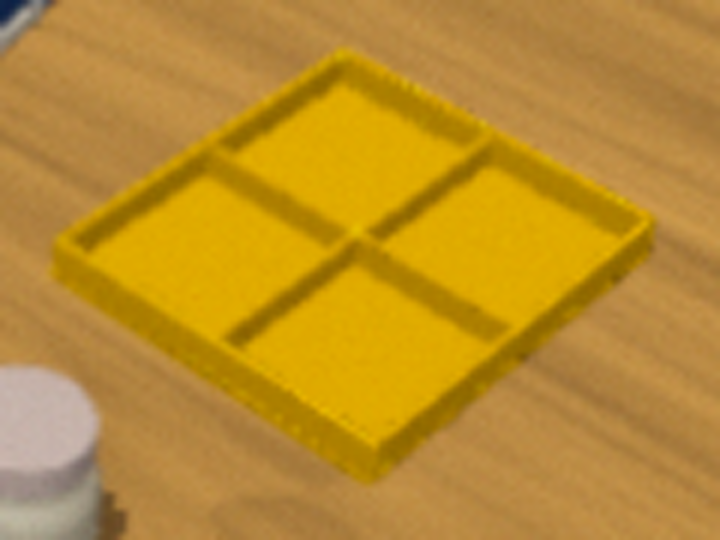

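```bash
python3 - <<'E'
from h import *
T=np.array([[122,62],[478,68],[455,522],[90,505],[286,292]])/6+[110,190]
S=np.array([[375,450],[58,245],[345,52],[652,222],[357,238]])/6+[320,240]
X=[]
for a,b in zip(S,T):
    p,g=tri(a,b);X.append(p);print(p.round(1),round(g,1),onz("top",b,23)[0].round(1))
X=np.array(X);print(X[:4].mean(0))
v=X[0]+X[1]-X[2]-X[3];print("yaw x",np.degrees(np.arctan2(v[1],v[0])),np.linalg.norm(v[:2])/2);v=X[0]+X[3]-X[1]-X[2];print("yaw y",np.degrees(np.arctan2(v[1],v[0])),np.linalg.norm(v[:2])/2)
go(585,-210,200,97.3)
E
```

```text
[569.  370.1  13.8] 6.1 [569.4 364.   23. ]
[563.3 200.9  15.4] 8.5 [564.9 195.8  23. ]
[354.  208.7  13.2] 9.1 [357.1 202.6  23. ]
[362.5 378.9  12.8] 6.8 [364.7 371.9  23. ]
[460.8 289.4  10.1] 5.9 [461.8 283.   23. ]
[462.22039776 289.64690079  13.80039382]
yaw x -2.280965536297399 208.09432996541562
yaw y 87.6088478712749 169.82908680683997
shift [-633.8  621.4   45.5] roll -28.5 | yaw now 68.8 q7 -0.02 t 0.1 w 85.4
```

>>> send_rows(
  commands=[
    [70, 0, 0, -60, 0],
    [70, -100, 100, -60, -8],
    [70, -100, 100, -60, -16],
    [70, -160, 160, -60, -24],
    [70, -160, 160, -60, -28.5],
  ],
)

```text
clock: 0.6
eef_pos: [315.8, 420.9, 304.0]
tool_rot: [-3.141, 0.002, 1.703]
force: [1.6, -0.2, 0.4]
width: 69.9
```

```bash
python3 - <<'E'
from h import *
go(585,-211,200,97.3)
E
```

```text
shift [-661.8  183.3  105.1] roll 0.3 | yaw now 97.6 q7 0.69 t 0.6 w 69.9
```

>>> send_rows(
  commands=[
    [70, -50, 14, 0, 0],
    [70, -100, 28, 0, 0],
    [70, -150, 42, 0, 0],
    [70, -200, 56, 0, 0],
    [70, -250, 70, 0, 0],
  ],
)

```text
clock: 1.1
eef_pos: [413.9, 191.0, 304.4]
tool_rot: [-3.141, 0.002, 1.704]
force: [0.7, 0.5, -0.7]
width: 69.6
```

>>> send_rows(
  commands=[
    [70, -50, 14, 0, 0],
    [70, -100, 28, 0, 0],
    [70, -150, 42, 0, 0],
    [70, -200, 56, 0, 0],
    [70, -250, 70, 0, 0],
  ],
)

```text
clock: 1.6
eef_pos: [512.1, -38.7, 304.7]
tool_rot: [-3.141, 0.002, 1.704]
force: [1.5, 1.1, -0.8]
width: 70.2
```

```bash
python3 - <<'E'
from h import *
go(585,-211,150,97.3)
E
```

```text
shift [-180.2   49.6  155. ] roll 0.3 | yaw now 97.6 q7 1.77 t 1.6 w 70.2
```

>>> send_rows(
  commands=[
    [64, -50, 14, 40, 0],
    [64, -100, 28, 80, 0],
    [64, -150, 42, 120, 0],
    [64, -180, 49.6, 155, 0.3],
    [64, -180, 49.6, 155, 0.3],
  ],
)

```text
clock: 2.1
eef_pos: [584.8, -212.8, 147.9]
tool_rot: [-3.139, 0.002, 1.698]
force: [-0.2, 1.0, -0.2]
width: 64.1
```

```bash
python3 - <<'E'
from h import *
go(585,-211,85,97.3)
t=grab("top",1);s=grab("scene",1);crop(t,280,150,400,250,6,"k1");crop(s,150,110,300,260,4,"k2")
E
```

```text
shift [ 1.8  0.5 62.9] roll -0.0 | yaw now 97.3 q7 2.07 t 2.1 w 64.1
```

View pics/k1.png

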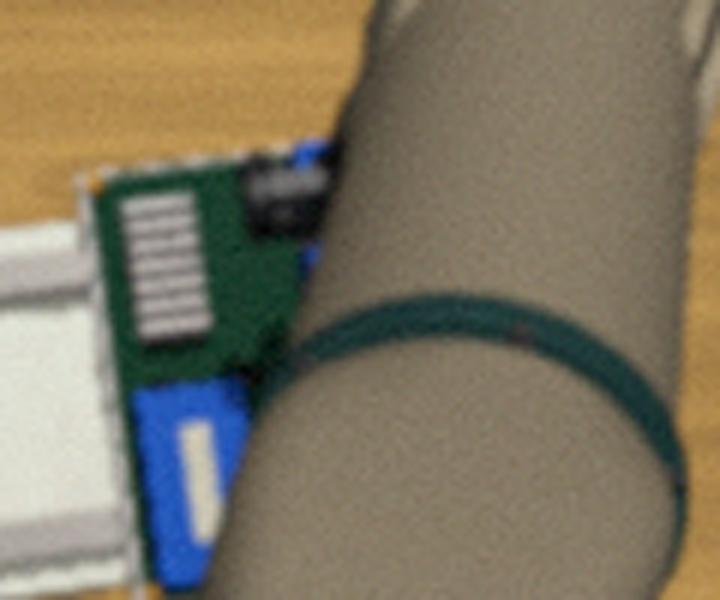

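View pics/k2.png

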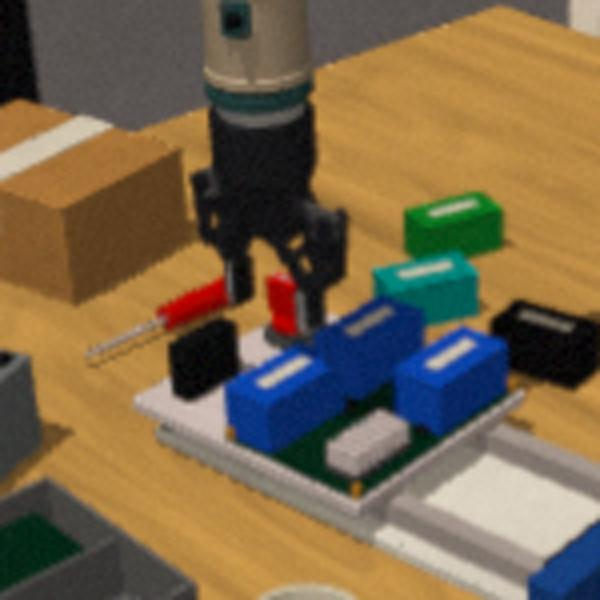

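```bash
python3 - <<'E'
from h import *
e=ctrl.read_state()['eef_pos'];a=np.radians(97.3)
for s in (-32,32): print(proj("scene",e+[s*np.cos(a),s*np.sin(a),-6])*1, (proj("scene",e+[s*np.cos(a),s*np.sin(a),-10])-[150,110])*4)
E
```

```text
[[210.73028434 184.31933437]] [[243.28721938 301.88649347]]
[[226.23455824 190.64597444]] [[305.21988075 327.27214109]]
```

>>> send_rows(
  commands=[
    [64, 1.8, 0.5, 25, 0],
    [64, 1.8, 0.5, 45, 0],
    [64, 1.8, 0.5, 64, 0],
    [64, 1.8, 0.5, 64, 0],
    [64, 1.8, 0.5, 64, 0],
  ],
)

```text
clock: 2.7
eef_pos: [582.0, -213.7, 81.2]
tool_rot: [-3.133, 0.002, 1.693]
force: [0.1, 0.4, -0.1]
width: 64.0
```

>>> send_rows(
  commands=[
    [40, 0, 0, 0, 0],
    [40, 0, 0, 0, 0],
    [40, 0, 0, 0, 0],
    [40, 0, 0, 0, 0],
    [40, 0, 0, 0, 0],
  ],
)

```text
clock: 3.2
eef_pos: [583.2, -213.7, 83.0]
tool_rot: [-3.135, 0.003, 1.693]
force: [-0.2, 0.7, 7.2]
width: 45.0
```

>>> send_rows(
  commands=[
    [40, 0, 0, -20, 0],
    [40, 0, 0, -50, 0],
    [40, 0, 0, -90, 0],
    [40, 0, 0, -120, 0],
    [40, 0, 0, -120, 0],
  ],
)

```text
clock: 3.7
eef_pos: [586.9, -214.4, 208.5]
tool_rot: [3.139, 0.007, 1.693]
force: [1.0, -0.2, -0.5]
width: 44.8
```

```bash
python3 - <<'E'
from h import *
go(513,241,200,87.7)
t=grab("top",2);s=grab("scene",2);crop(s,150,80,300,230,4,"k2")
E
```

```text
shift [461.1 -17.9   5.2] roll 9.3 | yaw now 97.0 q7 2.06 t 3.7 w 44.8
```

View pics/k2.png

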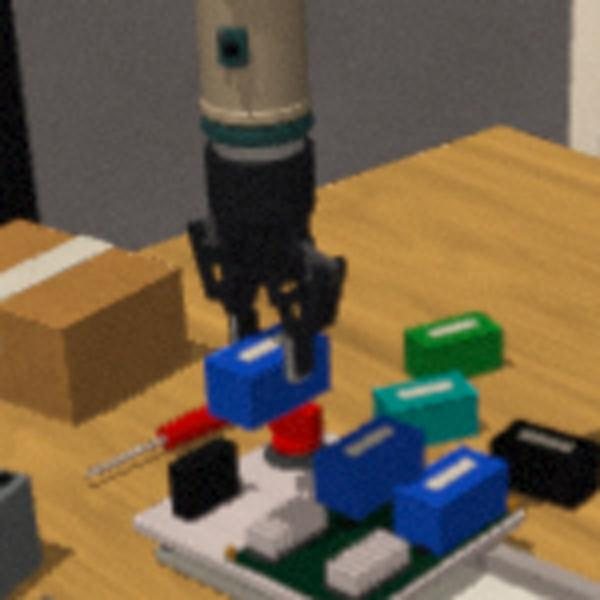

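>>> send_rows(
  commands=[
    [40, 45, -2, 0, 2],
    [40, 90, -4, 0, 4],
    [40, 135, -6, 0, 6],
    [40, 180, -8, 0, 8],
    [40, 230, -9, 0, 9.3],
  ],
)

```text
clock: 4.3
eef_pos: [545.5, 14.7, 201.9]
tool_rot: [-3.135, 0.005, 1.528]
force: [1.6, -0.8, -0.4]
width: 44.8
```

```bash
python3 - <<'E'
from h import *
go(513,241,160,87.7)
E
```

```text
shift [225.  -41.9  41.1] roll -0.1 | yaw now 87.6 q7 1.56 t 4.3 w 44.8
```

>>> send_rows(
  commands=[
    [40, 45, -8, 0, 0],
    [40, 90, -17, 0, 0],
    [40, 135, -25, 0, 0],
    [40, 180, -34, 20, 0],
    [40, 225, -42, 41, 0],
  ],
)

```text
clock: 4.8
eef_pos: [511.8, 242.4, 159.0]
tool_rot: [-3.134, 0.005, 1.528]
force: [0.3, -0.5, -0.7]
width: 45.0
```

>>> send_rows(
  commands=[
    [40, 0, 0, 0, 0],
  ],
)

```text
clock: 4.9
eef_pos: [506.8, 250.0, 155.0]
tool_rot: [-3.127, 0.004, 1.539]
force: [-0.3, 0.3, -0.0]
width: 44.9
```

```bash
python3 - <<'E'
from h import *
go(513,241,41,87.7)
t=grab("top",3);s=grab("scene",3);crop(s,300,160,450,320,4,"k2");crop(t,110,150,260,290,4,"k1")
E
```

```text
shift [ -8.4   8.2 113.9] roll 0.5 | yaw now 88.2 q7 1.17 t 4.9 w 44.9
```

View pics/k2.png

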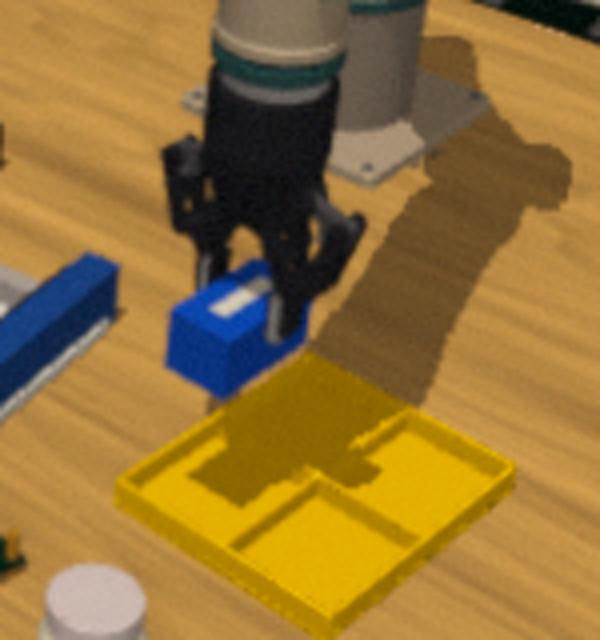

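View pics/k1.png

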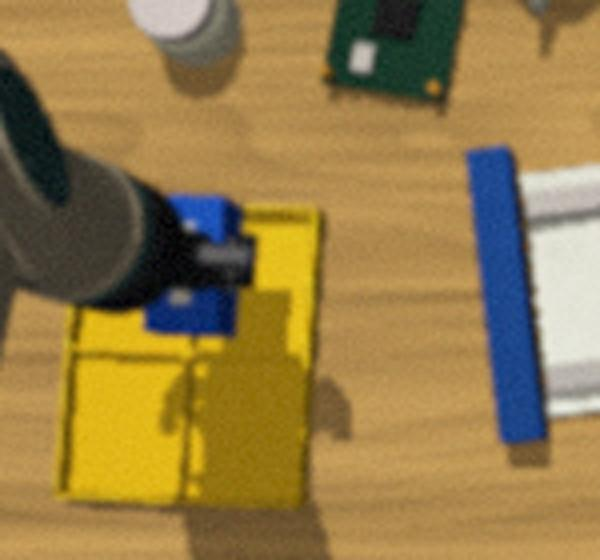

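>>> send_rows(
  commands=[
    [40, -8, 4, 20, 0.5],
    [40, -8, 4, 50, 0.5],
    [40, -8, 4, 75, 0.5],
    [40, -8, 4, 80, 0.5],
    [40, -8, 4, 80, 0.5],
  ],
)

```text
clock: 5.5
eef_pos: [512.4, 232.6, 76.4]
tool_rot: [-3.129, 0.009, 1.521]
force: [-0.2, 0.5, -0.2]
width: 44.7
```

```bash
python3 - <<'E'
from h import *
go(513,241,41,87.7)
t=grab("top",4);s=grab("scene",4);crop(s,300,160,450,320,4,"k2");crop(t,110,150,260,290,4,"k1")
E
```

```text
shift [ 8.7  0.6 35.4] roll -0.6 | yaw now 87.1 q7 1.2 t 5.5 w 44.7
```

View pics/k2.png

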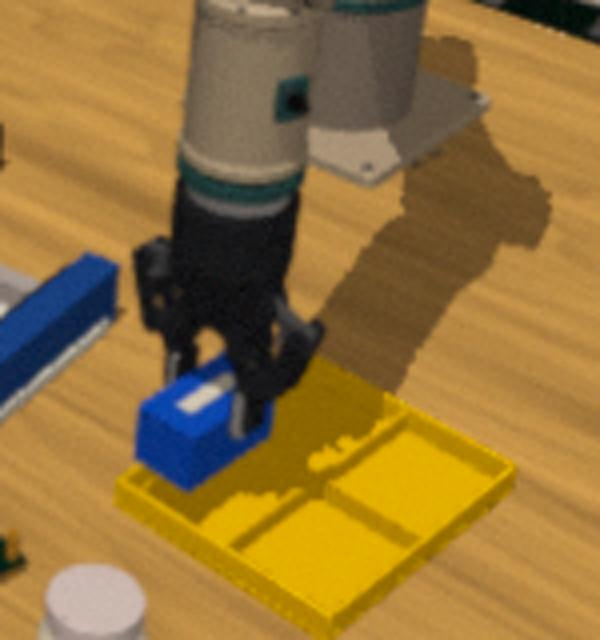

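View pics/k1.png

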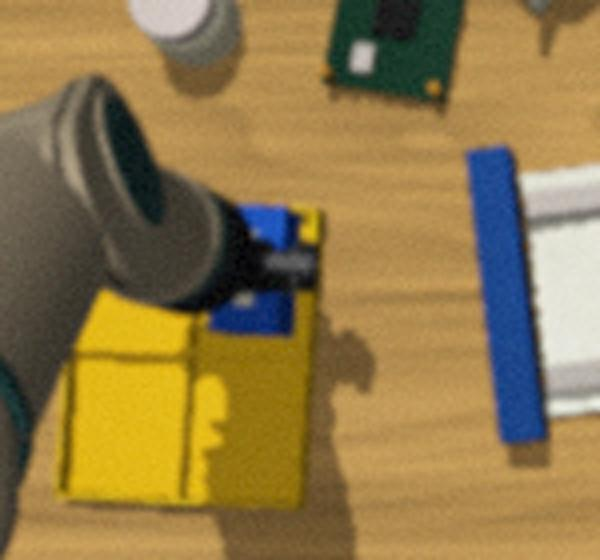

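```bash
python3 - <<'E'
from h import *
c=np.array([[212,330],[293,335],[292,207]])/4+[110,150]
q=onz("top",c,84);print(q.round(1),((q[0]+q[2])/2).round(1))
print((proj("top",[[512.3,241,84],[513,241,4]])-[110,150])*4)
go(513,241,41,87.7)
E
```

```text
[[474.4 250.5  84. ]
 [470.8 196.9  84. ]
 [555.  199.4  84. ]] [514.7 224.9  84. ]
[[227.73862785 272.13950924]
 [259.6713295  282.91652783]]
shift [ 7.3 -0.5 36.9] roll -0.5 | yaw now 87.2 q7 1.2 t 5.6 w 44.8
```

```bash
python3 - <<'E'
from h import *
st=ctrl.read_state();e=st['eef_pos'];print(e)
for cx in (0,4):
  for z0 in (8,):
    M=R.from_euler("z",87.2,degrees=True).as_matrix()
    for dx in(-23,23):
      for dy in(-42,42):
        for zz in (0,45):
          X=np.array([512.4,232.6,84-zz])+M@[dx,dy-cx,0]
          print(cx,dx,dy,zz,X.round(),((proj("scene",X)-[300,160])*4).round()[0],((proj("top",X)-[110,150])*4).round()[0])
im=cv2.imread("pics/scene4.png");crop(im,320,230,400,300,9,"z1")
im=cv2.imread("pics/top4.png");crop(im,150,180,210,250,8,"z2")
E
```

```text
[513.51666171 233.9625925   77.96806225]
0 -23 -42 0 [553. 208.  84.] [138. 398.] [280. 210.]
0 -23 -42 45 [553. 208.  39.] [132. 453.] [296. 219.]
0 -23 42 0 [469. 212.  84.] [221. 345.] [271. 337.]
0 -23 42 45 [469. 212.  39.] [215. 399.] [287. 342.]
0 23 -42 0 [555. 254.  84.] [193. 432.] [211. 207.]
0 23 -42 45 [555. 254.  39.] [187. 488.] [230. 216.]
0 23 42 0 [472. 258.  84.] [277. 377.] [201. 334.]
0 23 42 45 [472. 258.  39.] [269. 431.] [221. 339.]
4 -23 -42 0 [557. 207.  84.] [133. 401.] [280. 204.]
4 -23 -42 45 [557. 207.  39.] [128. 456.] [296. 213.]
4 -23 42 0 [473. 211.  84.] [218. 348.] [271. 331.]
4 -23 42 45 [473. 211.  39.] [211. 402.] [288. 336.]
4 23 -42 0 [559. 253.  84.] [189. 435.] [211. 201.]
4 23 -42 45 [559. 253.  39.] [183. 490.] [230. 211.]
4 23 42 0 [476. 257.  84.] [273. 379.] [202. 328.]
4 23 42 45 [476. 257.  39.] [265. 434.] [221. 333.]
```

View pics/z1.png

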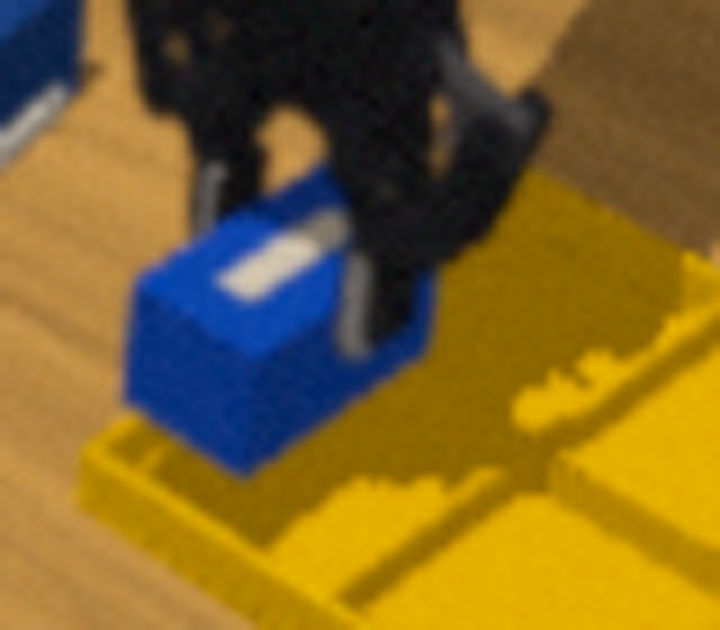

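View pics/z2.png

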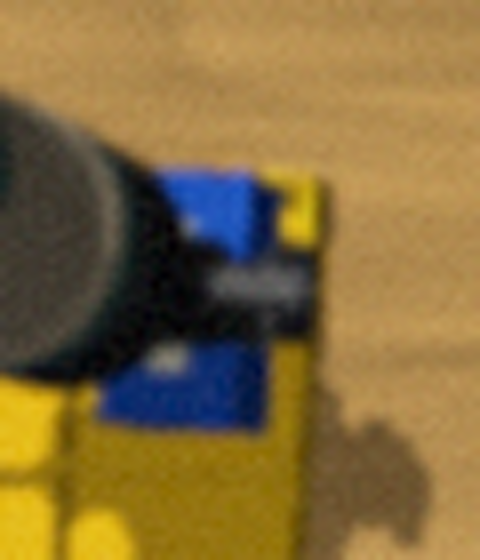

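>>> send_rows(
  commands=[
    [40, 7, 1, 0, 0],
    [40, 7, 1, 15, 0],
    [40, 7, 1, 28, 0],
    [40, 7, 1, 34, 0],
    [40, 7, 1, 34, 0],
  ],
)

```text
clock: 6.1
eef_pos: [513.4, 240.1, 42.3]
tool_rot: [-3.129, 0.009, 1.522]
force: [-0.8, 0.9, -0.8]
width: 44.7
```

>>> send_rows(
  commands=[
    [40, 0, 0, 0, 0],
    [40, 0, 0, 0, 0],
  ],
)

```text
clock: 6.3
eef_pos: [513.3, 239.9, 42.3]
tool_rot: [-3.129, 0.009, 1.522]
force: [0.5, 0.4, 0.6]
width: 44.7
```

```bash
python3 - <<'E'
from h import *
go(512.3,240,41,87.7)
print(ctrl.read_state()['force'])
E
```

```text
shift [ 0.  -1.   1.3] roll -0.5 | yaw now 87.2 q7 1.2 t 6.3 w 44.7
[0.48334577 0.44560332 0.57528651]
```

Lower another bit, then open.

>>> send_rows(
  commands=[
    [40, 0, 0, 1.5, 0],
    [40, 0, 0, 1.5, 0],
    [60, 0, 0, 1.5, 0],
    [60, 0, 0, 1.5, 0],
    [60, 0, 0, 1.5, 0],
  ],
)

```text
clock: 6.8
eef_pos: [513.4, 239.9, 40.8]
tool_rot: [-3.129, 0.009, 1.522]
force: [0.4, 0.1, -0.6]
width: 59.6
```

>>> send_rows(
  commands=[
    [60, 0, 0, -15, 0],
    [60, 0, 0, -40, 0],
    [60, 0, 0, -80, 0],
    [60, 0, 0, -120, 0],
    [60, 0, 0, -160, 0],
  ],
)

```text
clock: 7.3
eef_pos: [515.3, 241.1, 203.4]
tool_rot: [-3.13, 0.009, 1.521]
force: [0.9, 0.2, -0.9]
width: 60.2
```

```bash
python3 - <<'E'
from h import *
t=grab("top",5);s=grab("scene",5);crop(s,180,140,450,340,2.9,"k2");crop(t,110,150,410,290,2.6,"k1")
go(487.5,-224,150,97.3)
E
```

```text
shift [-467.4   -8.2   58.7] roll -10.1 | yaw now 87.2 q7 1.16 t 7.4 w 60.0
```

View pics/k2.png

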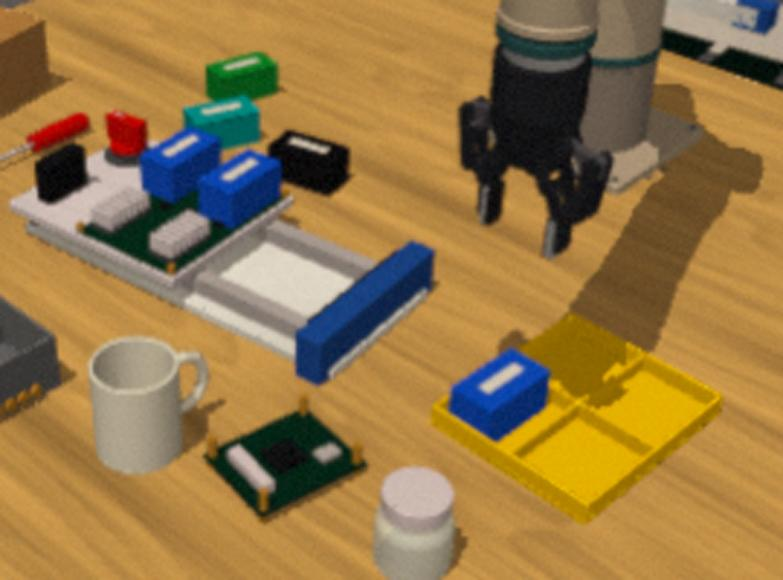

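View pics/k1.png

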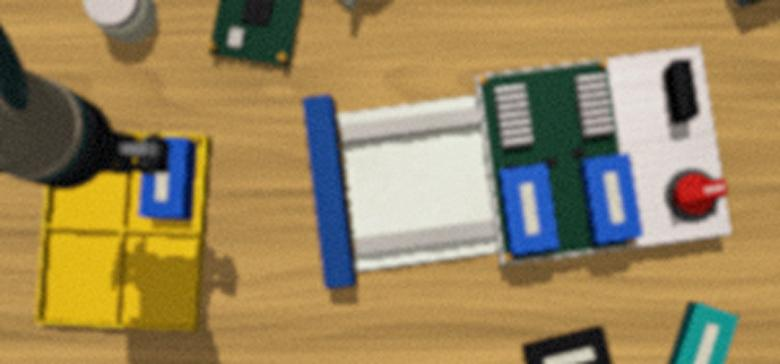

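>>> send_rows(
  commands=[
    [64, -50, -1, 0, -3],
    [64, -100, -2, 0, -6],
    [64, -150, -3, 0, -9],
    [64, -200, -4, 0, -10],
    [64, -250, -5, 0, -10],
  ],
)

```text
clock: 7.9
eef_pos: [501.0, -8.7, 208.7]
tool_rot: [-3.14, 0.003, 1.696]
force: [-0.2, 0.8, 0.3]
width: 63.9
```

```bash
python3 - <<'E'
from h import *
go(488,-224,150,97.3)
E
```

```text
shift [-211.8  -39.8   59.3] roll -0.1 | yaw now 97.2 q7 1.74 t 7.9 w 63.9
```

>>> send_rows(
  commands=[
    [64, -50, -10, 10, 0],
    [64, -100, -20, 20, 0],
    [64, -150, -30, 35, 0],
    [64, -212, -40, 50, 0],
    [64, -212, -40, 59, 0],
  ],
)

```text
clock: 8.4
eef_pos: [486.8, -230.0, 150.7]
tool_rot: [-3.14, 0.006, 1.69]
force: [0.4, -0.1, 0.9]
width: 64.2
```

>>> send_rows(
  commands=[
    [64, 0, 0, 0, 0],
    [64, 0, 0, 0, 0],
  ],
)

```text
clock: 8.6
eef_pos: [486.2, -230.4, 150.8]
tool_rot: [-3.14, 0.006, 1.688]
force: [0.3, 0.4, 0.1]
width: 64.0
```

```bash
python3 - <<'E'
from h import *
go(488,-224,83,97.3)
s=grab("scene",6);crop(s,150,110,300,260,4,"k2")
E
```

```text
shift [ 6.6  2.7 67.7] roll -0.6 | yaw now 96.7 q7 2.16 t 8.6 w 64.0
```

View pics/k2.png

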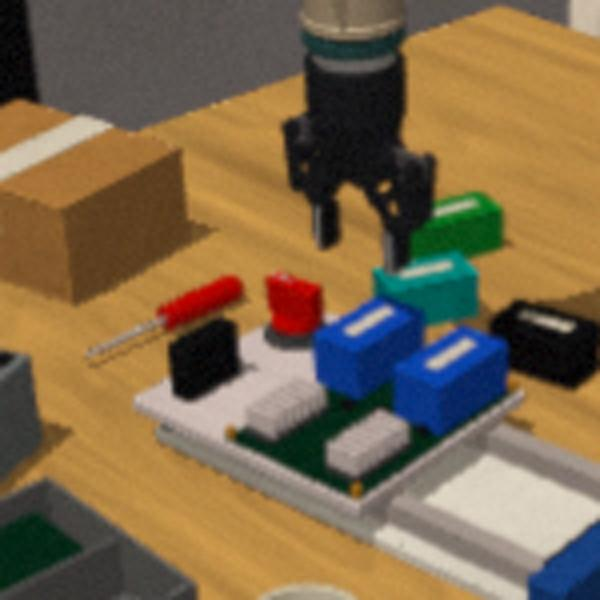

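>>> send_rows(
  commands=[
    [64, 6.6, 2.7, 0, -0.6],
    [64, 6.6, 2.7, 25, -0.6],
    [64, 6.6, 2.7, 50, -0.6],
    [64, 6.6, 2.7, 67, -0.6],
    [64, 6.6, 2.7, 67, -0.6],
  ],
)

```text
clock: 9.15
eef_pos: [488.3, -219.3, 82.7]
tool_rot: [-3.138, 0.002, 1.705]
force: [-0.3, 0.6, -0.4]
width: 64.0
```

>>> send_rows(
  commands=[
    [64, 0, 0, 0, 0],
    [40, 0, 0, 0, 0],
    [40, 0, 0, 0, 0],
    [40, 0, 0, 0, 0],
    [40, 0, 0, 0, 0],
  ],
)

```text
clock: 9.65
eef_pos: [489.4, -218.8, 84.2]
tool_rot: [-3.14, 0.003, 1.706]
force: [-0.5, 1.8, 6.1]
width: 44.9
```

>>> send_rows(
  commands=[
    [40, 0, 0, -20, 0],
    [40, 0, 0, -50, 0],
    [40, 0, 0, -90, 0],
    [40, 0, 0, -120, 0],
    [40, 0, 0, -120, 0],
  ],
)

```text
clock: 10.15
eef_pos: [492.2, -219.8, 209.0]
tool_rot: [3.134, 0.008, 1.706]
force: [0.8, -0.2, -1.1]
width: 44.7
```

```bash
python3 - <<'E'
from h import *
go(410.4,244,200,87.7)
s=grab("scene",7);crop(s,150,80,300,230,4,"k2")
E
```

```text
shift [470.6 -18.6   5.3] roll 10.0 | yaw now 97.7 q7 2.15 t 10.15 w 44.7
```

View pics/k2.png

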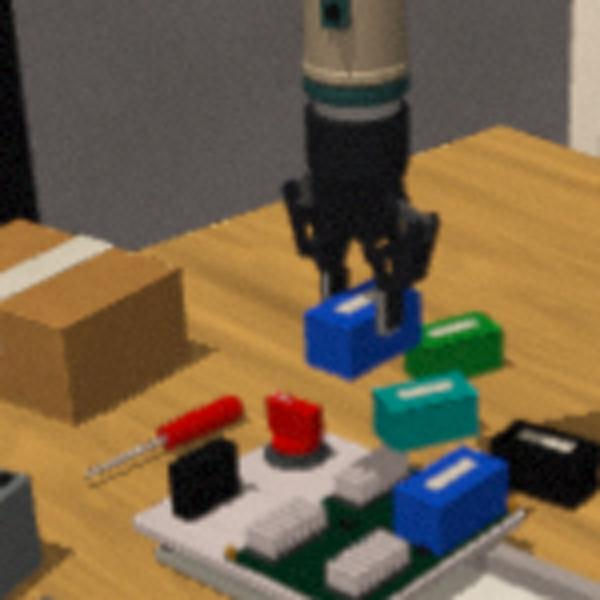

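>>> send_rows(
  commands=[
    [40, 45, -6, 0, 2],
    [40, 90, -12, 0, 4],
    [40, 135, -18, 0, 6],
    [40, 180, -24, 0, 8],
    [40, 230, -28, 0, 10],
  ],
)

```text
clock: 10.7
eef_pos: [430.6, 5.8, 204.7]
tool_rot: [3.139, 0.005, 1.528]
force: [1.5, 1.0, 0.0]
width: 44.8
```

```bash
python3 - <<'E'
from h import *
go(410.4,243,160,87.7)
E
```

```text
shift [236.4 -30.4  43.3] roll -0.1 | yaw now 87.6 q7 1.56 t 10.7 w 44.8
```

>>> send_rows(
  commands=[
    [40, 45, -6, 0, 0],
    [40, 90, -12, 0, 0],
    [40, 135, -18, 0, 0],
    [40, 190, -24, 20, 0],
    [40, 230, -30, 40, 0],
  ],
)

```text
clock: 11.2
eef_pos: [410.7, 235.3, 164.6]
tool_rot: [3.137, 0.004, 1.529]
force: [0.6, -0.7, -0.8]
width: 44.7
```

>>> send_rows(
  commands=[
    [40, 0, 0, 0, 0],
    [40, 0, 0, 0, 0],
  ],
)

```text
clock: 11.4
eef_pos: [409.2, 235.8, 163.2]
tool_rot: [3.14, 0.006, 1.532]
force: [-1.0, -0.7, -1.1]
width: 44.8
```

```bash
python3 - <<'E'
from h import *
go(410.4,244,75,87.7)
E
```

```text
shift [ 8.8  0.7 88.2] roll 0.1 | yaw now 87.8 q7 1.08 t 11.4 w 44.8
```

>>> send_rows(
  commands=[
    [40, 8.8, 0.7, 30, 0],
    [40, 8.8, 0.7, 60, 0],
    [40, 8.8, 0.7, 85, 0],
    [40, 8.8, 0.7, 85, 0],
    [40, 8.8, 0.7, 85, 0],
  ],
)

```text
clock: 11.9
eef_pos: [410.7, 242.3, 78.5]
tool_rot: [3.14, 0.008, 1.529]
force: [1.4, -0.3, -0.4]
width: 44.7
```

```bash
python3 - <<'E'
from h import *
go(410.4,244,42,87.7)
s=grab("scene",8);crop(s,310,160,450,320,4,"k2");t=grab("top",8);crop(t,110,170,230,290,4,"k1")
E
```

```text
shift [ 2.  -0.4 36.5] roll -0.1 | yaw now 87.6 q7 1.1 t 11.9 w 44.7
```

View pics/k2.png

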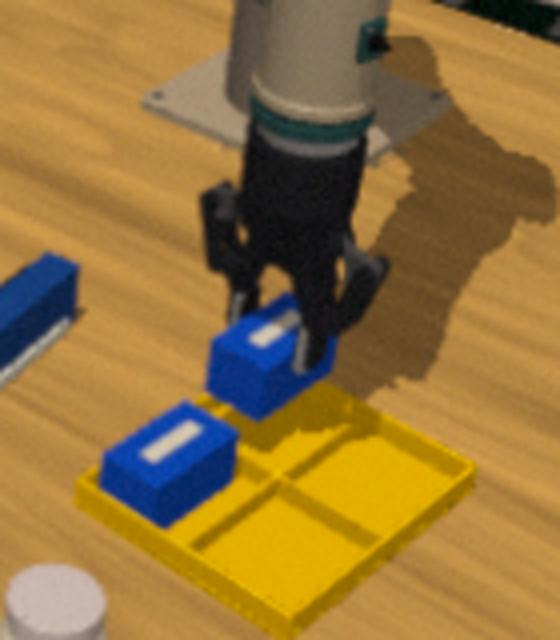

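View pics/k1.png

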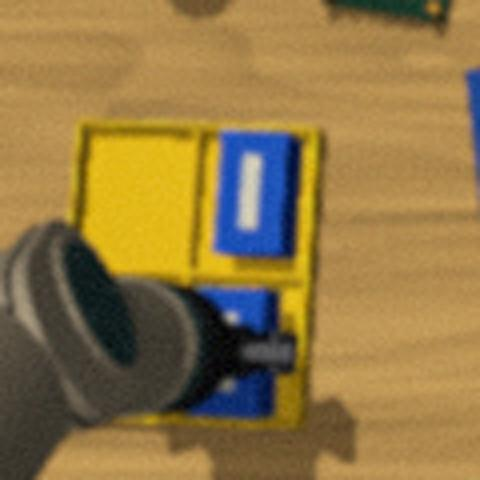

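>>> send_rows(
  commands=[
    [40, 2, 0, 15, 0],
    [40, 2, 0, 28, 0],
    [40, 2, 0, 35, 0],
    [40, 2, 0, 37, 0],
    [40, 2, 0, 37, 0],
  ],
)

```text
clock: 12.5
eef_pos: [411.9, 245.3, 42.9]
tool_rot: [3.138, 0.005, 1.53]
force: [1.1, 0.1, -1.0]
width: 44.6
```

>>> send_rows(
  commands=[
    [40, 0, 0, 0, 0],
    [60, 0, 0, 0, 0],
    [60, 0, 0, 0, 0],
    [60, 0, 0, 0, 0],
  ],
)

```text
clock: 12.9
eef_pos: [412.0, 245.4, 43.2]
tool_rot: [3.137, 0.005, 1.53]
force: [-0.3, -0.3, -0.4]
width: 59.8
```

>>> send_rows(
  commands=[
    [60, 0, 0, -15, 0],
    [60, 0, 0, -40, 0],
    [60, 0, 0, -80, 0],
    [60, 0, 0, -120, 0],
    [60, 0, 0, -160, 0],
  ],
)

```text
clock: 13.4
eef_pos: [411.0, 246.0, 204.7]
tool_rot: [3.137, 0.005, 1.53]
force: [1.3, 1.7, -0.0]
width: 60.2
```

```bash
python3 - <<'E'
from h import *
t=grab("top",9);s=grab("scene",9);crop(s,180,140,450,340,2.9,"k2");crop(t,110,150,410,290,2.6,"k1")
go(477.5,-139.5,200,97.3)
E
```

```text
shift [-384.4   79.1    8.5] roll -9.6 | yaw now 87.7 q7 1.06 t 13.5 w 60.2
```

View pics/k2.png

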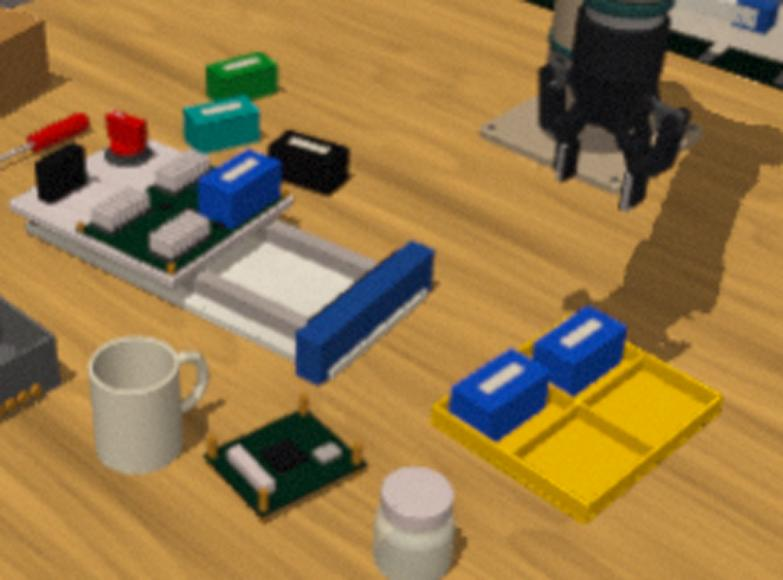

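View pics/k1.png

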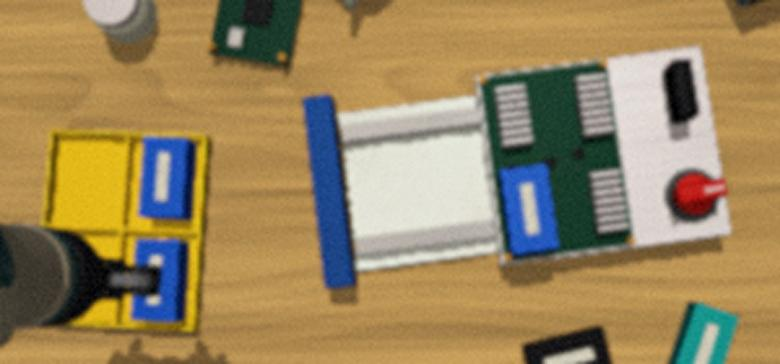

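Both covers sit in their pockets; the third is unmoved on the deck, label at about (313,230) in the top view. Going for it.

>>> send_rows(
  commands=[
    [64, -45, 12, 0, -3],
    [64, -90, 25, 0, -6],
    [64, -140, 35, 0, -9],
    [64, -190, 45, 0, -9.6],
    [64, -240, 55, 0, -9.6],
  ],
)

```text
clock: 14.0
eef_pos: [458.3, 6.9, 207.9]
tool_rot: [3.13, 0.001, 1.698]
force: [1.0, -0.2, -0.1]
width: 63.8
```

```bash
python3 - <<'E'
from h import *
go(477.5,-139.5,150,97.3)
E
```

```text
shift [-147.6   -0.3   58.1] roll 0.0 | yaw now 97.3 q7 1.71 t 14.0 w 63.8
```

>>> send_rows(
  commands=[
    [64, -50, 0, 15, 0],
    [64, -100, 0, 30, 0],
    [64, -146, 0, 45, 0],
    [64, -146, 0, 58, 0],
    [64, -146, 0, 58, 0],
  ],
)

```text
clock: 14.5
eef_pos: [475.6, -139.7, 148.0]
tool_rot: [3.134, -0.0, 1.694]
force: [0.6, 0.3, -0.2]
width: 64.1
```

>>> send_rows(
  commands=[
    [64, 0, 0, 0, 0],
    [64, 0, 0, 0, 0],
  ],
)

```text
clock: 14.7
eef_pos: [475.5, -138.2, 148.2]
tool_rot: [3.135, -0.001, 1.696]
force: [-0.0, 0.1, -0.4]
width: 64.4
```

```bash
python3 - <<'E'
from h import *
go(477.5,-139.5,83,97.3)
s=grab("scene",10);crop(s,150,110,300,260,4,"k2")
E
```

```text
shift [-1.6  1.3 65.2] roll -0.1 | yaw now 97.2 q7 2.03 t 14.7 w 64.4
```

View pics/k2.png

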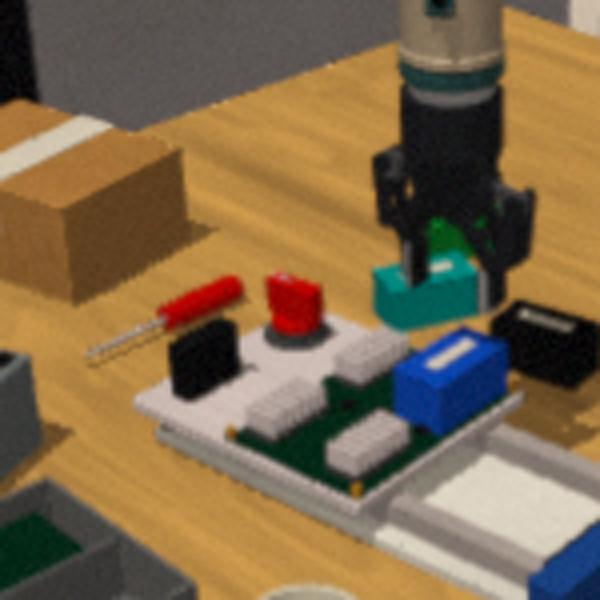

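>>> send_rows(
  commands=[
    [64, -1.5, 1, 20, 0],
    [64, -1.5, 1, 45, 0],
    [64, -1.5, 1, 64, 0],
    [64, -1.5, 1, 65, 0],
    [64, -1.5, 1, 65, 0],
  ],
)

```text
clock: 15.25
eef_pos: [477.8, -138.7, 83.9]
tool_rot: [3.134, -0.001, 1.698]
force: [0.2, -1.2, -0.6]
width: 64.3
```

>>> send_rows(
  commands=[
    [64, 0, 0, 0, 0],
    [40, 0, 0, 0, 0],
    [40, 0, 0, 0, 0],
    [40, 0, 0, 0, 0],
    [40, 0, 0, 0, 0],
  ],
)

```text
clock: 15.75
eef_pos: [478.6, -138.6, 85.3]
tool_rot: [3.132, -0.0, 1.698]
force: [-1.9, 1.1, 7.2]
width: 44.4
```

>>> send_rows(
  commands=[
    [40, 0, 0, -20, 0],
    [40, 0, 0, -50, 0],
    [40, 0, 0, -90, 0],
    [40, 0, 0, -120, 0],
    [40, 0, 0, -120, 0],
  ],
)

```text
clock: 16.25
eef_pos: [480.0, -139.6, 209.6]
tool_rot: [3.123, 0.003, 1.698]
force: [0.3, 0.5, -0.9]
width: 44.8
```

```bash
python3 - <<'E'
from h import *
go(515.6,324,200,87.7)
s=grab("scene",11);crop(s,150,80,450,300,2.6,"k2")
E
```

```text
shift [455.4  94.   10.1] roll 9.6 | yaw now 97.3 q7 2.02 t 16.25 w 44.8
```

View pics/k2.png

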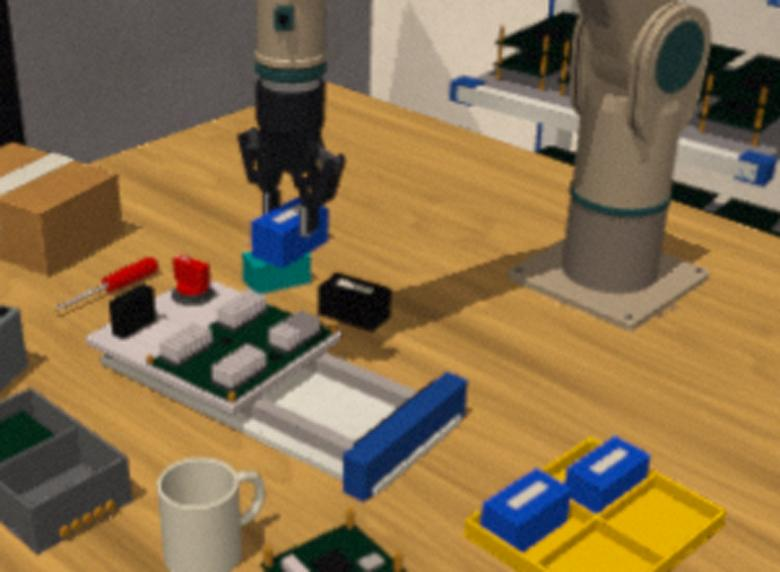

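Third cover held. Carrying it to pocket P1 (515.6, 324).

>>> send_rows(
  commands=[
    [40, 45, 10, 0, 2],
    [40, 90, 20, 0, 4],
    [40, 135, 30, 0, 6],
    [40, 180, 40, 0, 8],
    [40, 230, 50, 0, 9.6],
  ],
)

```text
clock: 16.8
eef_pos: [498.1, 95.4, 206.9]
tool_rot: [3.128, -0.0, 1.528]
force: [1.9, 0.1, -0.2]
width: 44.7
```

```bash
python3 - <<'E'
from h import *
go(515.6,324,160,87.7)
E
```

```text
shift [229.1   7.1  47. ] roll -0.1 | yaw now 87.6 q7 1.41 t 16.8 w 44.7
```

>>> send_rows(
  commands=[
    [40, 45, 2, 0, 0],
    [40, 90, 3, 0, 0],
    [40, 135, 5, 0, 0],
    [40, 180, 6, 15, 0],
    [40, 222, 7, 35, 0],
  ],
)

```text
clock: 17.3
eef_pos: [514.6, 319.3, 171.0]
tool_rot: [3.128, -0.001, 1.529]
force: [0.7, 0.3, -0.5]
width: 44.4
```

>>> send_rows(
  commands=[
    [40, 0, 0, 0, 0],
    [40, 0, 0, 0, 0],
  ],
)

```text
clock: 17.5
eef_pos: [512.8, 319.9, 168.5]
tool_rot: [3.132, 0.002, 1.532]
force: [0.7, -1.1, -1.0]
width: 44.7
```

```bash
python3 - <<'E'
from h import *
go(515.6,324,78,87.7)
E
```

```text
shift [ 4.4  1.8 90.5] roll 0.1 | yaw now 87.8 q7 1.06 t 17.5 w 44.7
```

>>> send_rows(
  commands=[
    [40, 4.5, 2, 30, 0],
    [40, 4.5, 2, 60, 0],
    [40, 4.5, 2, 85, 0],
    [40, 4.5, 2, 88, 0],
    [40, 4.5, 2, 88, 0],
  ],
)

```text
clock: 18.0
eef_pos: [515.9, 322.3, 80.4]
tool_rot: [3.133, 0.004, 1.53]
force: [-0.2, 0.8, -0.7]
width: 44.8
```

```bash
python3 - <<'E'
from h import *
go(515.6,325,42,87.7)
s=grab("scene",12);crop(s,310,160,450,320,4,"k2");t=grab("top",12);crop(t,110,170,230,290,4,"k1")
E
```

```text
shift [ 2.9 -0.7 38.4] roll -0.0 | yaw now 87.7 q7 1.08 t 18.0 w 44.8
```

View pics/k2.png

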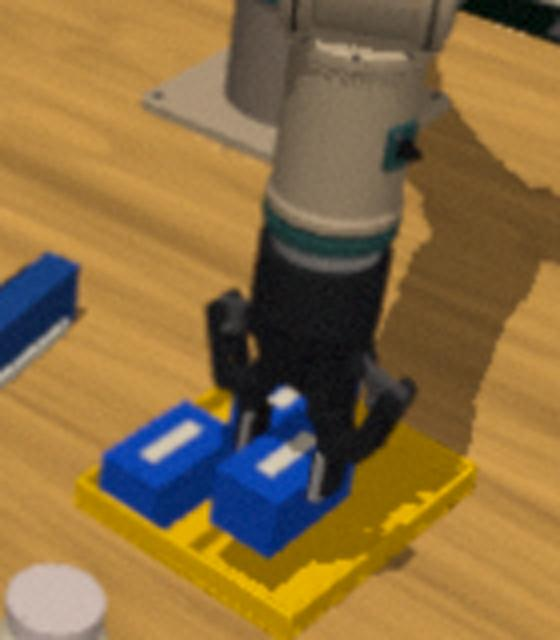

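View pics/k1.png

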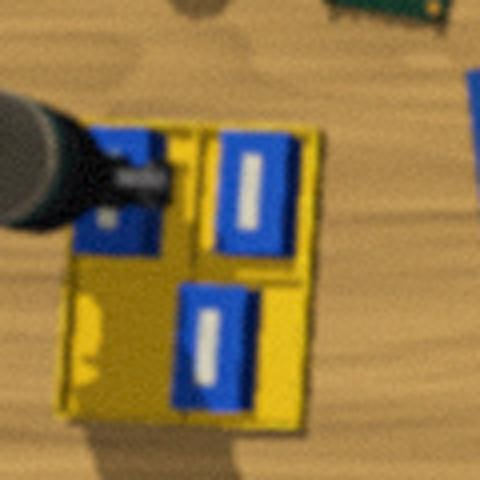

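>>> send_rows(
  commands=[
    [40, 2, 0, 15, 0],
    [40, 2, 0, 28, 0],
    [40, 2, 0, 35, 0],
    [40, 2, 0, 37, 0],
    [40, 2, 0, 37, 0],
  ],
)

```text
clock: 18.6
eef_pos: [517.1, 325.4, 44.3]
tool_rot: [3.131, 0.002, 1.531]
force: [-0.0, -0.1, -0.3]
width: 44.9
```

>>> send_rows(
  commands=[
    [40, 0, 0, 0, 0],
    [60, 0, 0, 0, 0],
    [60, 0, 0, 0, 0],
    [60, 0, 0, 0, 0],
  ],
)

```text
clock: 19.0
eef_pos: [517.3, 325.5, 44.7]
tool_rot: [3.13, 0.001, 1.531]
force: [-0.0, -0.1, 0.4]
width: 60.2
```

>>> send_rows(
  commands=[
    [60, 0, 0, -15, 0],
    [60, 0, 0, -40, 0],
    [60, 0, 0, -80, 0],
    [60, 0, 0, -120, 0],
    [60, 0, 0, -160, 0],
  ],
)

```text
clock: 19.5
eef_pos: [515.4, 325.7, 207.5]
tool_rot: [3.13, 0.001, 1.531]
force: [0.9, 0.6, -0.1]
width: 59.9
```

```bash
python3 - <<'E'
from h import *
t=grab("top",13);s=grab("scene",13);crop(s,320,230,440,330,6,"k2");crop(t,110,170,230,290,5,"k1")
go(585,-211,200,97.3)
E
```

```text
shift [-535.6   87.4   10.6] roll -9.6 | yaw now 87.7 q7 1.05 t 19.6 w 59.9
```

View pics/k2.png

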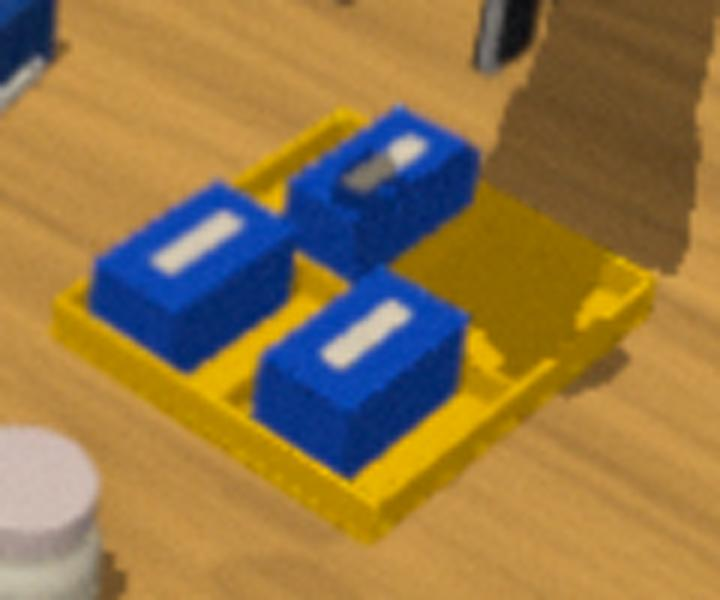

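View pics/k1.png

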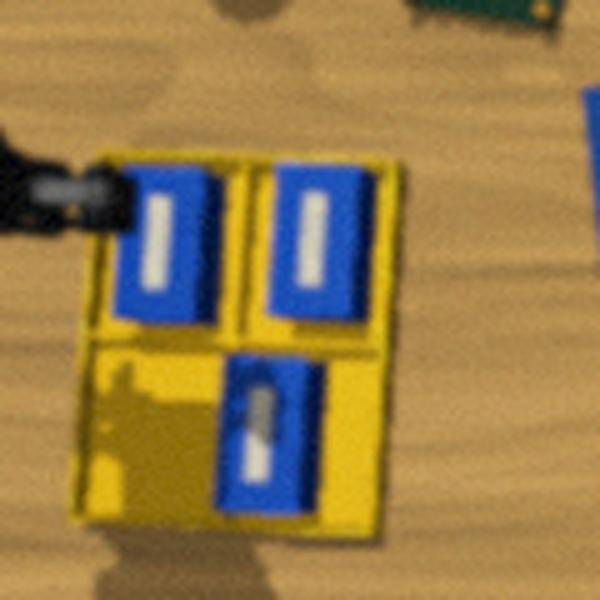

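```bash
python3 - <<'E'
from h import *
L={"A":((197,243),(312,240)),"C":((366,334),(157,243)),"B":((384,165),(258,435))}
for k,(a,b) in L.items():
    p,g=tri(np.array(a)/6+[320,230],np.array(b)/5+[110,170]);print(k,p.round(1),round(g,1),onz("top",np.array(b)/5+[110,170],49)[0].round(1))
c=np.array([[235,355],[325,360],[318,515],[218,510]])/5+[110,170];q=onz("top",c,49);print(q.round(1).tolist())
print(np.linalg.norm(q[0]-q[3]))
E
```

```text
A [515.1 239.2  44.3] 4.5 [516.  236.1  49. ]
C [514.1 325.1  44.6] 4.9 [515.  321.4  49. ]
B [410.1 266.2  43.7] 3.8 [411.2 263.   49. ]
[[454.1, 276.6, 49.0], [451.2, 227.5, 49.0], [368.7, 229.6, 49.0], [371.3, 283.8, 49.0]]
83.046686337099
```

```bash
python3 - <<'E'
from h import *
go(411,265.5,110,87.2)
E
```

```text
shift [ -67.1 -107.5   99.3] roll 0.5 | yaw now 87.7 q7 1.05 t 19.6 w 59.9
```

>>> send_rows(
  commands=[
    [64, -25, -40, 0, 0],
    [64, -50, -80, 20, 0],
    [64, -67, -107, 50, 0.5],
    [64, -67, -107, 90, 0.5],
    [64, -67, -107, 99, 0.5],
  ],
)

```text
clock: 20.1
eef_pos: [409.2, 264.3, 108.4]
tool_rot: [3.124, -0.003, 1.522]
force: [-0.1, 0.4, 0.3]
width: 63.7
```

>>> send_rows(
  commands=[
    [64, 0, 0, 0, 0],
    [64, 0, 0, 0, 0],
  ],
)

```text
clock: 20.3
eef_pos: [410.3, 264.8, 109.2]
tool_rot: [3.123, -0.004, 1.522]
force: [0.5, -0.3, -0.3]
width: 63.5
```

```bash
python3 - <<'E'
from h import *
go(411,265.5,44,87.2)
t=grab("top",14);s=grab("scene",14);crop(s,320,190,440,310,5,"k2");crop(t,110,170,230,290,5,"k1")
E
```

```text
shift [ 0.5 -0.5 65.2] roll -0.0 | yaw now 87.2 q7 1.07 t 20.3 w 63.5
```

View pics/k2.png

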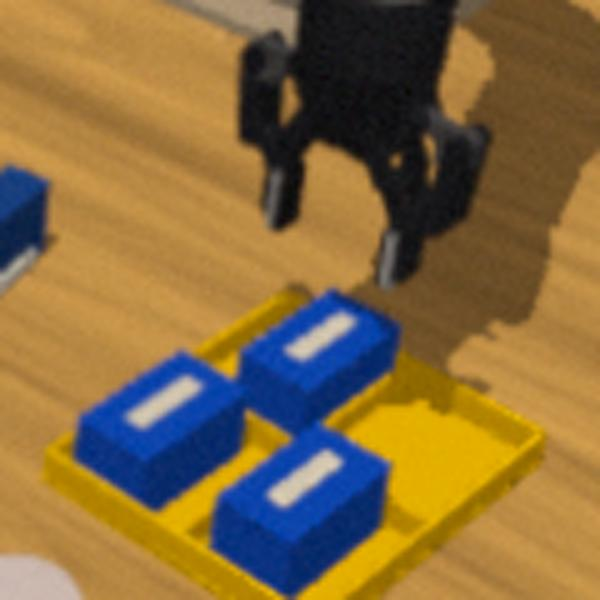

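View pics/k1.png

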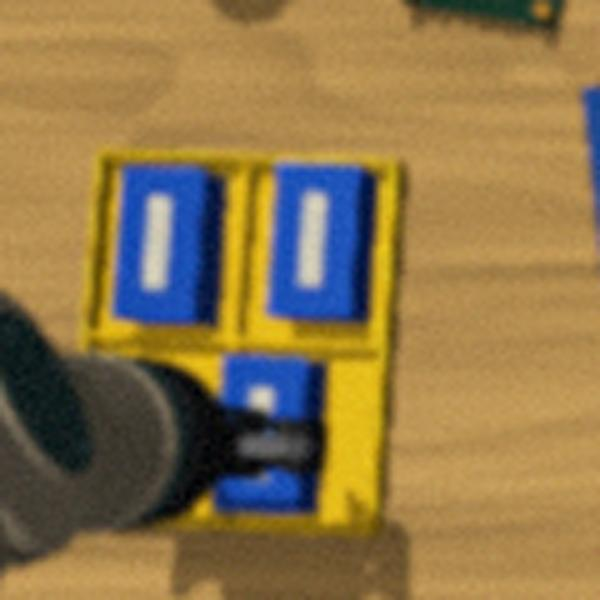

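>>> send_rows(
  commands=[
    [64, 0, 0, 25, 0],
    [64, 0, 0, 50, 0],
    [64, 0, 0, 65, 0],
    [64, 0, 0, 65, 0],
    [64, 0, 0, 65, 0],
  ],
)

```text
clock: 20.9
eef_pos: [412.6, 265.7, 45.5]
tool_rot: [3.121, -0.006, 1.522]
force: [-0.8, 0.3, -0.0]
width: 64.1
```

>>> send_rows(
  commands=[
    [40, 0, 0, 0, 0],
    [40, 0, 0, 0, 0],
    [40, 0, 0, 0, 0],
    [40, 0, 0, 0, 0],
    [40, 0, 0, 0, 0],
  ],
)

```text
clock: 21.4
eef_pos: [413.6, 266.3, 47.2]
tool_rot: [3.119, -0.008, 1.522]
force: [-0.6, 0.5, 6.3]
width: 44.5
```

>>> send_rows(
  commands=[
    [40, 0, 0, -15, 0],
    [40, 0, 0, -30, 0],
    [40, -10, 0, -35, 0],
    [40, -18, 0, -35, 0],
    [40, -18, 0, -35, 0],
  ],
)

```text
clock: 21.9
eef_pos: [411.6, 246.0, 82.0]
tool_rot: [3.119, -0.006, 1.52]
force: [-0.1, 0.1, -0.8]
width: 44.4
```

```bash
python3 - <<'E'
from h import *
go(411,246,44,87.2)
t=grab("top",15);s=grab("scene",15);crop(s,320,190,440,310,5,"k2");crop(t,110,170,230,290,5,"k1")
E
```

```text
shift [-0.2 -1.5 38. ] roll -0.1 | yaw now 87.1 q7 1.11 t 21.9 w 44.4
```

View pics/k2.png

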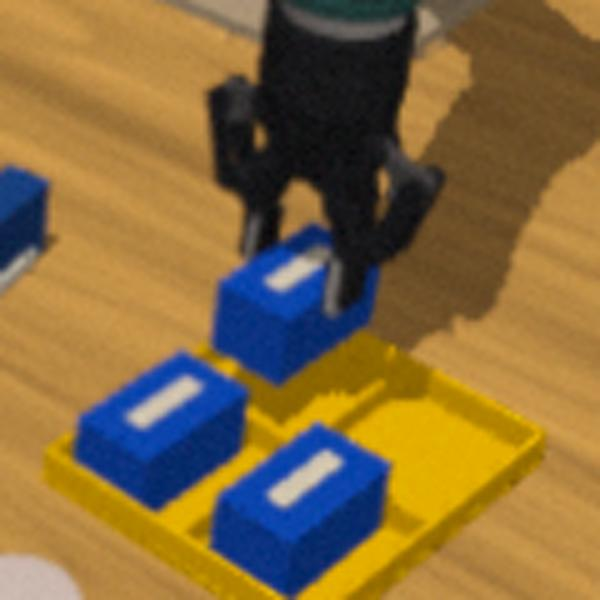

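>>> send_rows(
  commands=[
    [40, 0, 0, 15, 0],
    [40, 0, 0, 27, 0],
    [40, 0, 0, 34, 0],
    [40, 0, 0, 35, 0],
    [40, 0, 0, 35, 0],
  ],
)

```text
clock: 22.5
eef_pos: [411.9, 247.5, 46.6]
tool_rot: [3.12, -0.007, 1.521]
force: [-1.8, -1.1, 5.3]
width: 44.8
```

>>> send_rows(
  commands=[
    [40, 0, 0, 0, 0],
    [60, 0, 0, 0, 0],
    [60, 0, 0, 0, 0],
    [60, 0, 0, 0, 0],
  ],
)

```text
clock: 22.9
eef_pos: [411.9, 247.5, 46.3]
tool_rot: [3.121, -0.007, 1.521]
force: [0.4, -0.1, 0.3]
width: 60.1
```

>>> send_rows(
  commands=[
    [60, 0, 0, -15, 0],
    [60, 0, 0, -40, 0],
    [60, 0, 0, -80, 0],
    [60, 0, 0, -120, 0],
    [60, 0, 0, -160, 0],
  ],
)

```text
clock: 23.4
eef_pos: [408.0, 246.4, 207.6]
tool_rot: [3.121, -0.006, 1.521]
force: [0.7, -0.6, 0.1]
width: 59.9
```

```bash
python3 - <<'E'
from h import *
t=grab("top",16);s=grab("scene",16);crop(s,310,190,440,320,5,"k2");crop(t,110,160,410,280,2.6,"k1");crop(t,340,160,400,270,7,"kn");crop(s,175,160,270,240,8,"kns")
E
```

```text
(no output)
```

View pics/k2.png

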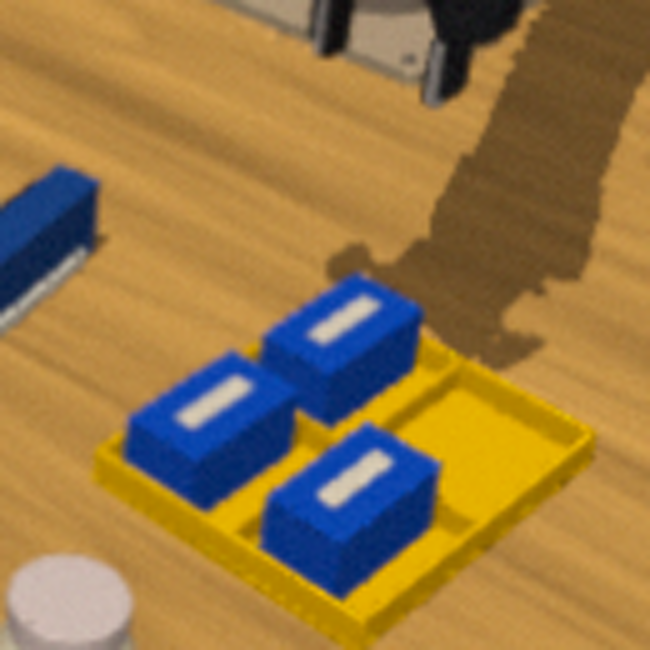

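View pics/kn.png

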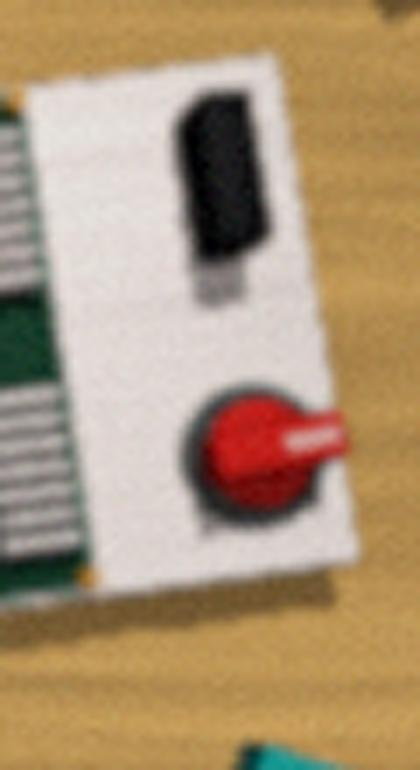

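View pics/kns.png

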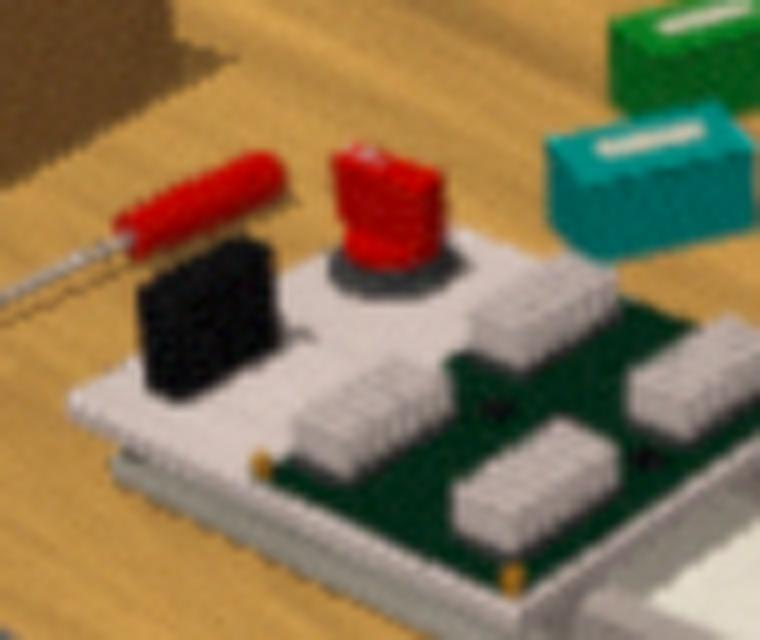

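```bash
python3 - <<'E'
from h import *
K=[493.7,-311,96]
print("top",(proj("top",K)-[340,160])*7,"scene",(proj("scene",K)-[175,160])*8)
print("handle",(proj("top",[597.9,-297.6,96])-[340,160])*7,(proj("scene",[597.9,-297.6,96])-[175,160])*8)
t=cv2.imread("pics/top16.png");s=cv2.imread("pics/scene16.png")
# collar dark circle top: centre approx
for z in (46,52,56): print("collar",z,onz("top",np.array([255,455])/7+[340,160],z))
for b in ((345,432),(280,447)): print(onz("top",np.array(b)/7+[340,160],96))
h=cv2.cvtColor(t,cv2.COLOR_BGR2HSV)[:,:,:]
m=cv2.inRange(h,(0,150,80),(8,255,255))|cv2.inRange(h,(172,150,80),(180,255,255))
m[:, :340]=0;m[:,400:]=0;m[:160]=0;m[270:]=0
ys,xs=np.nonzero(m);print(xs.min(),xs.max(),ys.min(),ys.max(),xs.mean(),ys.mean())
crop(t,355,205,400,250,16,"kn")
E
```

```text
top [[277.28610132 440.64334422]] scene [[373.73532517 156.67614263]]
handle [[230.77117374 161.22697507]] [[190.88818222 256.87279427]]
collar 46 [[ 492.74270221 -313.72829663   46.        ]]
collar 52 [[ 492.2335166  -312.39298229   52.        ]]
collar 56 [[ 491.89405952 -311.50277273   56.        ]]
[[ 496.64279238 -336.11156692   96.        ]]
[[ 491.35193543 -311.9155224    96.        ]]
369 389 217 232 377.3316062176166 223.9222797927461
```

View pics/kn.png

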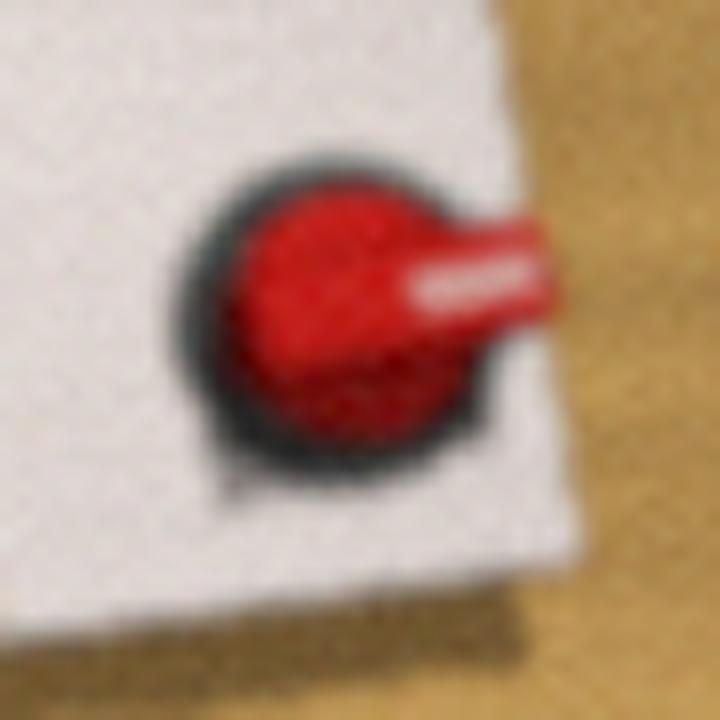

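```bash
python3 - <<'E'
from h import *
go(492.5,-311,200,12)
E
```

```text
shift [-554.6  108.9    6.9] roll 75.2 | yaw now 87.2 q7 1.07 t 23.5 w 60.2
```

>>> send_rows(
  commands=[
    [50, -45, 15, 0, 8],
    [50, -90, 30, 0, 16],
    [50, -135, 45, 0, 24],
    [50, -180, 58, 0, 32],
    [50, -225, 70, 0, 40],
  ],
)

```text
clock: 24.0
eef_pos: [469.7, 18.3, 209.4]
tool_rot: [3.128, -0.027, 0.818]
force: [1.8, -0.5, 0.0]
width: 49.9
```

```bash
python3 - <<'E'
from h import *
go(492.5,-311,190,12)
E
```

```text
shift [-225.2  241.6   16.4] roll 34.9 | yaw now 46.9 q7 1.04 t 24.0 w 49.9
```

>>> send_rows(
  commands=[
    [44, -34, 36, 0, 8],
    [44, -68, 72, 0, 16],
    [44, -102, 108, 0, 24],
    [44, -136, 145, 5, 32],
    [44, -170, 182, 10, 35],
  ],
)

```text
clock: 24.5
eef_pos: [486.1, -230.5, 196.4]
tool_rot: [-3.136, -0.029, 0.203]
force: [0.6, 0.4, 0.6]
width: 44.2
```

>>> send_rows(
  commands=[
    [44, 0, 0, 0, 0],
    [44, 0, 0, 0, 0],
  ],
)

```text
clock: 24.7
eef_pos: [484.9, -231.7, 195.2]
tool_rot: [-3.135, -0.027, 0.2]
force: [0.0, -0.2, 0.1]
width: 44.2
```

```bash
python3 - <<'E'
from h import *
go(492.5,-311,140,12)
E
```

```text
shift [-9.8 79.6 54.5] roll -0.6 | yaw now 11.4 q7 1.05 t 24.7 w 44.2
```

>>> send_rows(
  commands=[
    [44, -5, 40, 0, 0],
    [44, -9.8, 79.6, 30, 0],
    [44, -9.8, 79.6, 54, -0.6],
    [44, -9.8, 79.6, 54, -0.6],
    [44, -9.8, 79.6, 54, -0.6],
  ],
)

```text
clock: 25.2
eef_pos: [492.7, -308.5, 140.2]
tool_rot: [-3.133, -0.026, 0.213]
force: [-0.1, 0.2, 0.7]
width: 44.3
```

```bash
python3 - <<'E'
from h import *
go(492.5,-311,84,12)
t=grab("top",17);s=grab("scene",17);crop(s,170,120,270,220,7,"kns");crop(t,330,160,430,260,6,"kn")
e=ctrl.read_state()['eef_pos'];print((proj("scene",e)-[170,120])*7,(proj("scene",[492.5,-311,96])-[170,120])*7)
E
```

```text
shift [-2.2  2.9 56.1] roll 0.2 | yaw now 12.2 q7 1.21 t 25.2 w 44.3
[[358.78382176 331.2103106 ]] [[363.98553732 416.23841963]]
```

View pics/kns.png

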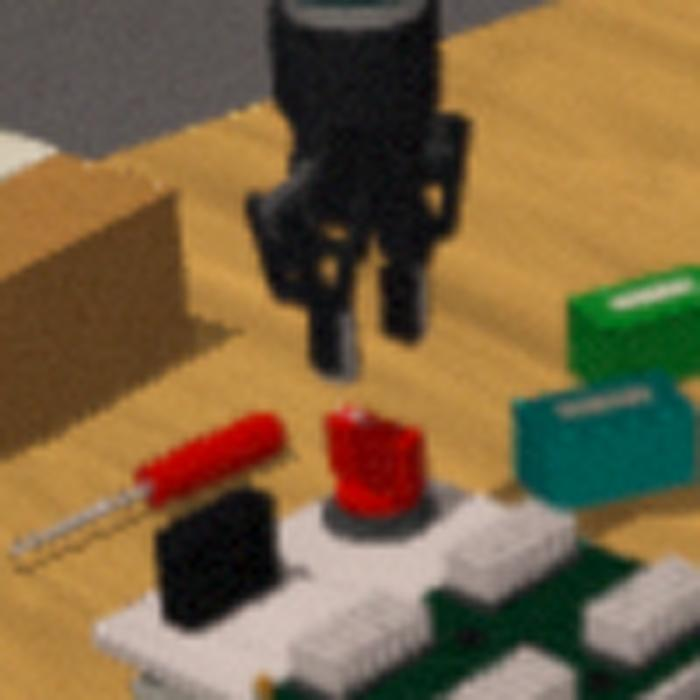

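View pics/kn.png

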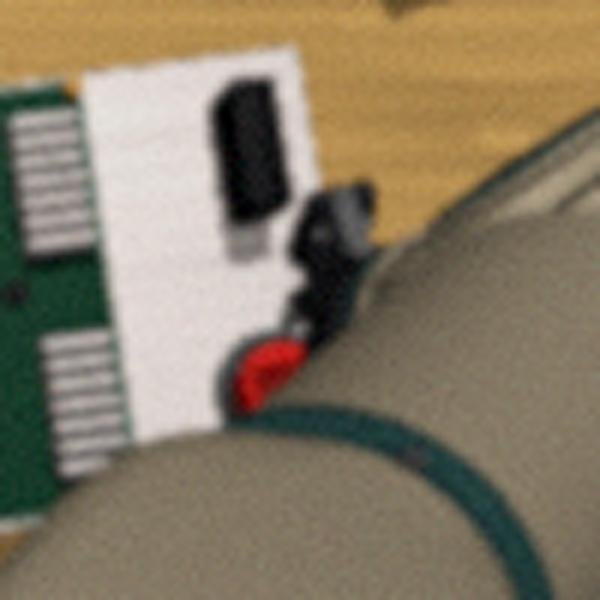

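>>> send_rows(
  commands=[
    [44, -1, 3, 20, 0],
    [44, -1, 3, 40, 0],
    [44, -1, 3, 55, 0],
    [44, -1, 3, 55, 0],
    [44, -1, 3, 55, 0],
  ],
)

```text
clock: 25.8
eef_pos: [495.1, -311.8, 87.2]
tool_rot: [-3.136, -0.029, 0.213]
force: [0.1, -0.3, 0.5]
width: 44.1
```

```bash
python3 - <<'E'
from h import *
go(492.5,-311,84,12)
s=grab("scene",18);crop(s,170,120,270,220,7,"kns")
E
```

```text
shift [-2.4 -1.3  3.1] roll 0.2 | yaw now 12.2 q7 1.26 t 25.8 w 44.1
```

View pics/kns.png

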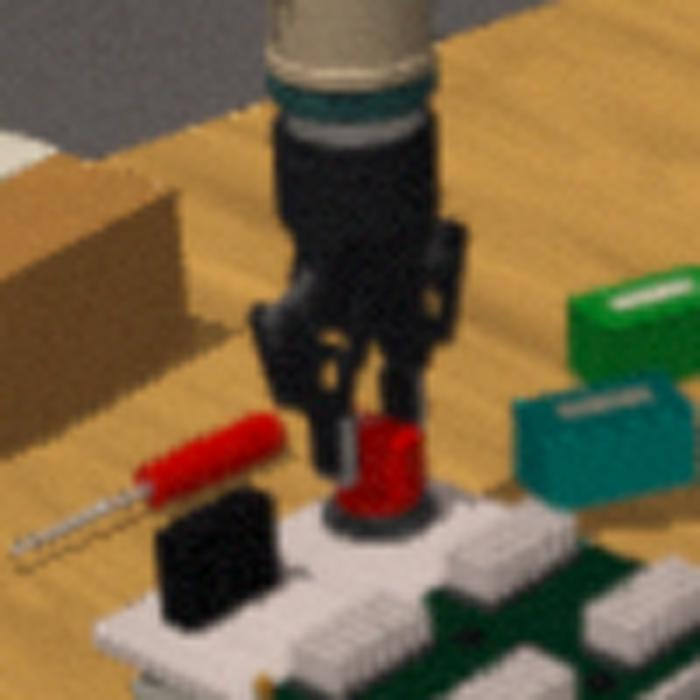

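>>> send_rows(
  commands=[
    [36, -2, 0, 2, 0],
    [28, -2, 0, 2, 0],
    [22, -2, 0, 2, 0],
    [12, -2, 0, 2, 0],
    [12, -2, 0, 2, 0],
  ],
)

```text
clock: 26.35
eef_pos: [494.0, -312.7, 86.0]
tool_rot: [-3.137, -0.03, 0.213]
force: [1.8, 0.6, 4.4]
width: 16.9
```

>>> send_rows(
  commands=[
    [12, 0, 0, 0, 0],
    [12, 0, 0, 0, 0],
  ],
)

```text
clock: 26.55
eef_pos: [494.0, -312.7, 86.0]
tool_rot: [-3.137, -0.03, 0.214]
force: [0.9, 0.2, 2.5]
width: 17.0
```

>>> send_rows(
  commands=[
    [12, 0, 0, 0, -7],
    [12, 0, 0, 0, -14],
    [12, 0, 0, 0, -21],
    [12, 0, 0, 0, -28],
    [12, 0, 0, 0, -28],
  ],
)

```text
clock: 27.05
eef_pos: [495.3, -311.9, 86.0]
tool_rot: [3.13, -0.031, 0.704]
force: [4.9, 2.5, -1.4]
width: 16.9
```

```bash
python3 - <<'E'
from h import *
s=ctrl.read_state();print(s['force'],s['torque'],s['width'],s['qpos'][6])
E
```

```text
[ 4.94514505  2.4874722  -1.41886144] [ 0.42692902 -0.61639258  0.04936354] 16.895499419338908 1.6063589534245775
```

>>> send_rows(
  commands=[
    [12, 0, 0, 0, -7],
    [12, 0, 0, 0, -14],
    [12, 0, 0, 0, -21],
    [12, 0, 0, 0, -28],
    [12, 0, 0, 0, -28],
  ],
)

```text
clock: 27.55
eef_pos: [496.1, -310.6, 86.1]
tool_rot: [3.117, -0.024, 1.193]
force: [4.2, 4.3, 2.1]
width: 16.8
```

>>> send_rows(
  commands=[
    [12, 0, 0, 0, -6],
    [12, 0, 0, 0, -12],
    [12, 0, 0, 0, -18],
    [12, 0, 0, 0, -24],
    [12, 0, 0, 0, -24],
  ],
)

```text
clock: 28.05
eef_pos: [496.4, -309.2, 86.1]
tool_rot: [3.109, -0.014, 1.611]
force: [2.4, 5.2, 3.4]
width: 17.1
```

```bash
python3 - <<'E'
from h import *
s=ctrl.read_state();print(s['force'],s['torque'],s['width'],s['qpos'][6],np.degrees(s['tool_rot'][2]))
E
```

```text
[2.44584653 5.19874206 3.44621884] [ 0.95328895 -0.03620342  0.03042467] 17.096334117234893 2.22361629532282 92.31596640798395
```

>>> send_rows(
  commands=[
    [12, 0, 0, 0, -4],
    [12, 0, 0, 0, -7],
    [12, 0, 0, 0, -9],
    [12, 0, 0, 0, -9],
  ],
)

```text
clock: 28.45
eef_pos: [496.2, -308.7, 86.1]
tool_rot: [3.108, -0.011, 1.764]
force: [2.4, 5.4, 4.0]
width: 16.8
```

```bash
python3 - <<'E'
from h import *
s=ctrl.read_state();print(s['force'],s['torque'],s['width'],s['qpos'][6],np.degrees(s['tool_rot'][2]))
t=grab("top",19);s=grab("scene",19);crop(s,170,120,270,220,7,"kns");crop(t,330,160,430,260,6,"kn")
E
```

```text
[2.36860425 5.4019149  3.95799859] [ 0.965116    0.06225462 -0.99559956] 16.819710229268264 2.3271425089278512 101.05741678546082
```

View pics/kns.png

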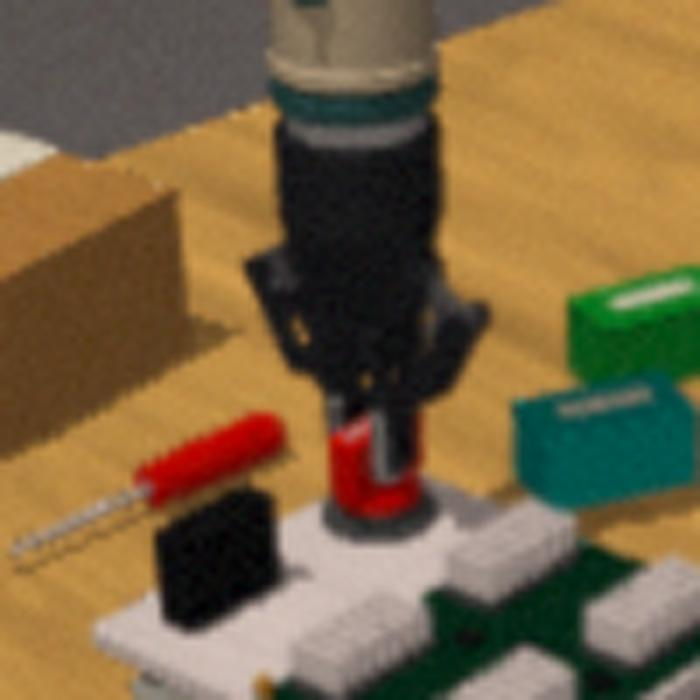

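>>> send_rows(
  commands=[
    [12, 0, 0, 0, 2],
    [12, 0, 0, -3, 2],
    [12, 0, 0, -6, 2],
    [12, 0, 0, -9, 2],
    [12, 0, 0, -12, 2],
  ],
)

```text
clock: 29.05
eef_pos: [496.0, -308.7, 96.5]
tool_rot: [3.109, -0.012, 1.73]
force: [11.1, -0.3, -38.0]
width: 16.6
```

```bash
python3 - <<'E'
from h import *
s=ctrl.read_state();print(s['eef_pos'],s['force'],s['torque'],s['width'],np.degrees(s['tool_rot'][2]))
E
```

```text
[ 495.95915873 -308.68420133   96.5018455 ] [ 11.1073919   -0.25781592 -37.97937344] [-0.54793389 -1.83255006 -0.56293308] 16.590966667906077 99.12918375016064
```

>>> send_rows(
  commands=[
    [12, 0, 0, 0, 0],
    [12, 0, 0, 0, 0],
  ],
)

```text
clock: 29.25
eef_pos: [496.2, -308.7, 95.8]
tool_rot: [3.109, -0.011, 1.73]
force: [5.8, 2.9, -5.2]
width: 16.4
```

>>> send_rows(
  commands=[
    [30, 0, 0, 0, 0],
    [40, 0, 0, 0, 0],
    [44, 0, 0, 0, 0],
    [44, 0, 0, 0, 0],
  ],
)

```text
clock: 29.65
eef_pos: [495.6, -309.3, 95.9]
tool_rot: [3.109, -0.011, 1.73]
force: [-1.2, 0.0, -0.6]
width: 44.2
```

>>> send_rows(
  commands=[
    [44, 0, 0, -20, 0],
    [44, 0, 0, -40, 0],
    [44, 0, 0, -60, 0],
    [44, 30, -30, -80, 0],
    [44, 60, -60, -80, 0],
  ],
)

```text
clock: 30.15
eef_pos: [425.3, -261.8, 176.7]
tool_rot: [3.105, -0.007, 1.73]
force: [0.1, 0.1, -0.5]
width: 44.4
```

```bash
python3 - <<'E'
from h import *
go(598,-298,150,97.3)
t=grab("top",20);s=grab("scene",20);crop(s,170,120,270,220,7,"kns");crop(t,330,160,430,260,6,"kn")
print((proj("scene",[492.5,-311,106])-[170,120])*7)
E
```

```text
shift [-63.3 163.7  32.3] roll 1.8 | yaw now 99.1 q7 2.29 t 30.15 w 44.4
[[362.77610612 397.42220865]]
```

View pics/kns.png

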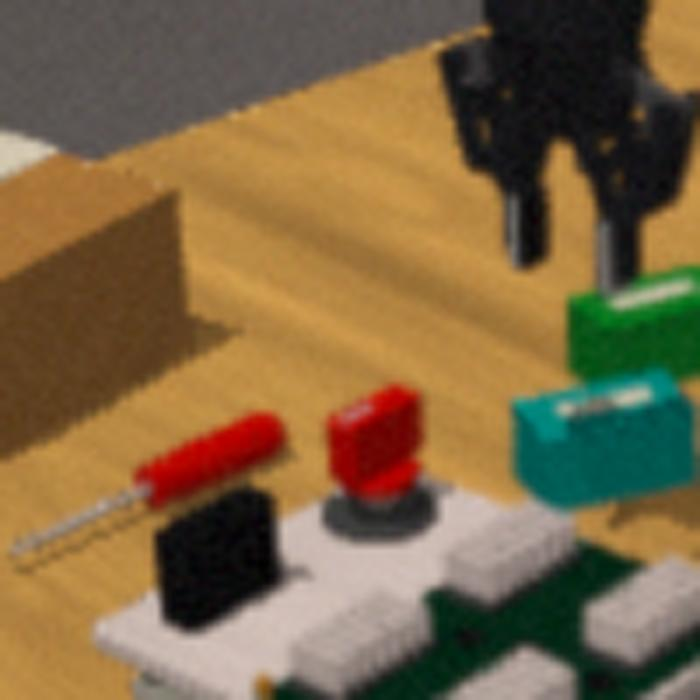

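View pics/kn.png

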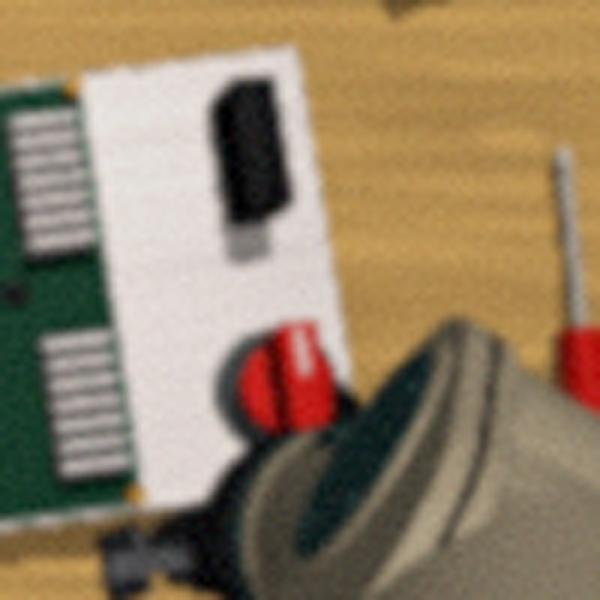

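>>> send_rows(
  commands=[
    [44, -15, 40, 0, 0],
    [44, -30, 80, 0, 0],
    [44, -45, 120, 0, 1],
    [44, -63, 162, 0, 1.8],
    [44, -63, 162, 25, 1.8],
  ],
)

```text
clock: 30.75
eef_pos: [597.8, -295.0, 155.8]
tool_rot: [3.103, -0.01, 1.702]
force: [-0.4, 0.2, -0.0]
width: 43.8
```

>>> send_rows(
  commands=[
    [44, 0, 0, 0, 0],
    [44, 0, 0, 0, 0],
  ],
)

```text
clock: 30.95
eef_pos: [597.9, -295.1, 155.8]
tool_rot: [3.104, -0.009, 1.702]
force: [0.6, -0.4, 0.2]
width: 43.6
```

```bash
python3 - <<'E'
from h import *
go(598,-298,82,97.3)
t=grab("top",21);s=grab("scene",21);crop(s,160,120,260,220,7,"kns");crop(t,330,140,430,240,6,"kn")
print((proj("scene",ctrl.read_state()['eef_pos'])-[160,120])*7)
E
```

```text
shift [-3.6 -3.1 73.7] roll 0.2 | yaw now 97.5 q7 2.18 t 30.95 w 43.6
[[264.51752258 385.63897664]]
```

View pics/kns.png

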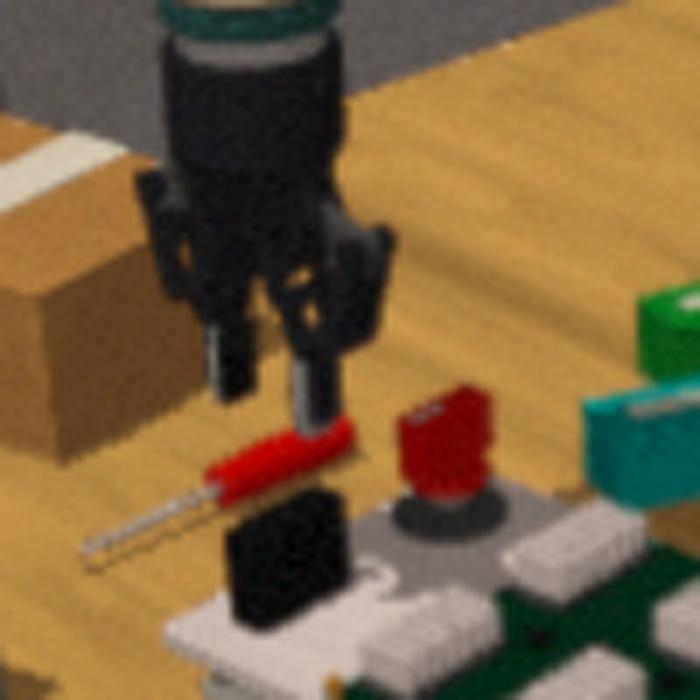

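View pics/kn.png

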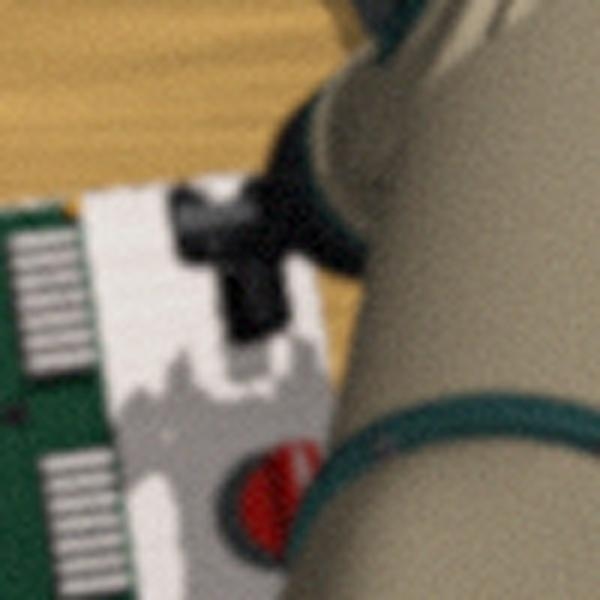

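>>> send_rows(
  commands=[
    [44, -3.5, -2, 25, 0],
    [44, -3.5, -2, 50, 0],
    [44, -3.5, -2, 70, 0],
    [44, -3.5, -2, 72, 0],
    [44, -3.5, -2, 72, 0],
  ],
)

```text
clock: 31.55
eef_pos: [598.3, -298.5, 85.6]
tool_rot: [3.103, -0.009, 1.701]
force: [-0.2, 0.2, 0.2]
width: 43.9
```

```bash
python3 - <<'E'
from h import *
go(598,-298,82,97.3)
s=grab("scene",22);crop(s,160,120,260,220,7,"kns")
E
```

```text
shift [ 0.5 -0.4  3.6] roll 0.1 | yaw now 97.4 q7 2.19 t 31.55 w 43.9
```

View pics/kns.png

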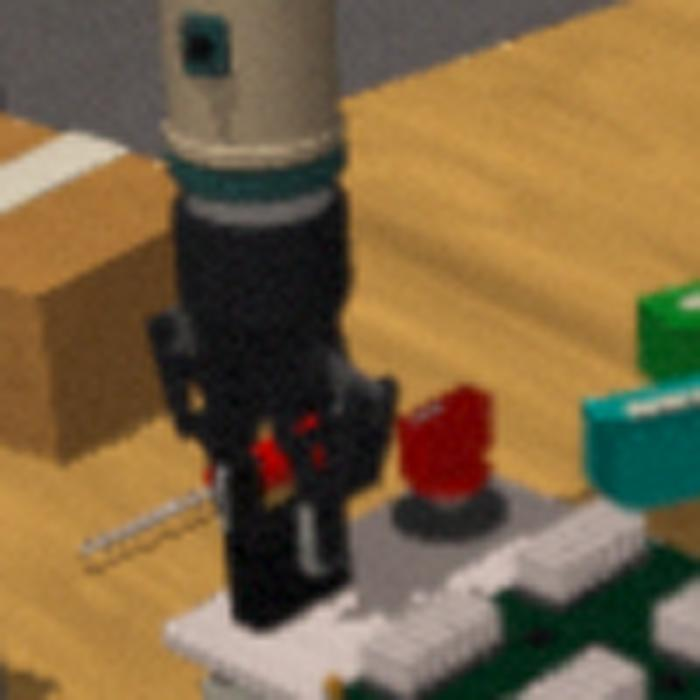

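Fingers straddle the handle. Closing, gently.

>>> send_rows(
  commands=[
    [36, 0, 0, 2, 0],
    [30, 0, 0, 2, 0],
    [24, 0, 0, 2, 0],
    [16, 0, 0, 2, 0],
    [16, 0, 0, 2, 0],
  ],
)

```text
clock: 32.1
eef_pos: [599.4, -295.9, 85.5]
tool_rot: [3.101, -0.011, 1.702]
force: [-2.8, 7.0, 6.5]
width: 21.3
```

>>> send_rows(
  commands=[
    [16, 0, 0, 0, 0],
    [16, 0, 0, 0, 0],
  ],
)

```text
clock: 32.3
eef_pos: [599.3, -295.9, 85.5]
tool_rot: [3.101, -0.011, 1.701]
force: [-0.0, 1.4, -1.3]
width: 21.0
```

```bash
python3 - <<'E'
from h import *
go(598-150*np.sin(np.radians(7.3)),-298+150*np.cos(np.radians(7.3)),83,97.3)
E
```

```text
shift [148.   -1.3   4.1] roll 0.2 | yaw now 97.5 q7 2.19 t 32.3 w 21.0
```

>>> send_rows(
  commands=[
    [16, 8, 0, 0, 0],
    [16, 18, 0, 0, 0],
    [16, 28, 0, 0.3, 0],
    [16, 38, 0, 0.4, 0],
    [16, 48, 0, 0.5, 0],
  ],
)

```text
clock: 32.8
eef_pos: [593.7, -250.6, 85.5]
tool_rot: [3.099, -0.007, 1.7]
force: [2.2, -4.2, -5.6]
width: 20.8
```

```bash
python3 - <<'E'
from h import *
s=ctrl.read_state();print(s['eef_pos'],s['force'],s['torque'])
t=grab("top",23);crop(t,280,150,430,260,5,"kn")
E
```

```text
[ 593.69537466 -250.60268687   85.51842526] [ 2.22460623 -4.1763433  -5.59580895] [-1.09567152 -0.44789221 -0.2023575 ]
```

View pics/kn.png

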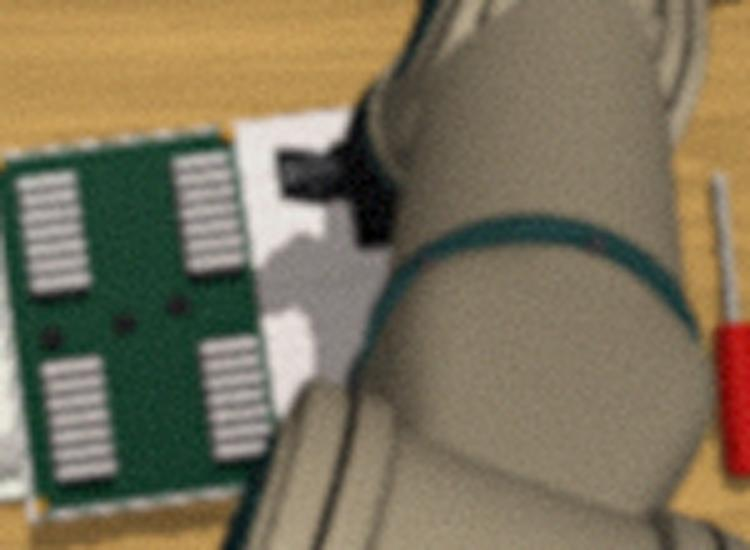

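>>> send_rows(
  commands=[
    [16, 8, 0, 0, 0],
    [16, 18, 0, 0, 0],
    [16, 28, 0, 0, 0],
    [16, 38, 0, 0, 0],
    [16, 48, 0, 0, 0],
  ],
)

```text
clock: 33.35
eef_pos: [587.7, -201.8, 85.5]
tool_rot: [3.099, -0.007, 1.7]
force: [3.5, -4.0, -11.1]
width: 20.6
```

>>> send_rows(
  commands=[
    [16, 8, 0, 0, 0],
    [16, 18, 0, 0, 0],
    [16, 28, 0, 0, 0],
    [16, 38, 0, 0, 0],
    [16, 46, 0, 0, 0],
  ],
)

```text
clock: 33.85
eef_pos: [582.0, -156.7, 85.5]
tool_rot: [3.098, -0.006, 1.699]
force: [4.6, -3.2, -10.4]
width: 20.9
```

```bash
python3 - <<'E'
from h import *
s=ctrl.read_state();print(s['eef_pos'],s['force'],s['torque'],np.hypot(*(s['eef_pos']-[599.3,-295.9,0])[:2]))
E
```

```text
[ 582.02060435 -156.70253775   85.49124749] [  4.6341296   -3.20297485 -10.39959594] [-0.80437114 -0.54572168 -0.1475678 ] 140.2658583228377
```

>>> send_rows(
  commands=[
    [16, 3, 0, 0, 0],
    [16, 6, 0, 0, 0],
    [16, 9, 0, 0, 0],
    [16, 11, 0, 0, 0],
  ],
)

```text
clock: 34.25
eef_pos: [580.8, -146.9, 85.5]
tool_rot: [3.098, -0.004, 1.699]
force: [3.5, -7.5, -9.4]
width: 21.0
```

```bash
python3 - <<'E'
from h import *
s=ctrl.read_state();print(s['eef_pos'],s['force'],s['torque'],np.hypot(*(s['eef_pos']-[599.3,-295.9,0])[:2]))
E
```

```text
[ 580.82206285 -146.91361142   85.50183302] [ 3.52395464 -7.50510593 -9.43707042] [-1.40155463 -0.40532528 -0.1876059 ] 150.12787264098804
```

>>> send_rows(
  commands=[
    [16, 2, 0, 0, 0],
    [16, 4, 0, 0, 0],
    [16, 5, 0, 0, 0],
    [16, 5, 0, 0, 0],
  ],
)

```text
clock: 34.65
eef_pos: [580.8, -146.8, 85.5]
tool_rot: [3.096, 0.002, 1.696]
force: [4.9, -11.4, -9.3]
width: 20.9
```

```bash
python3 - <<'E'
from h import *
s=ctrl.read_state();print(s['eef_pos'],s['force'],s['torque'],np.hypot(*(s['eef_pos']-[599.3,-295.9,0])[:2]))
E
```

```text
[ 580.81944116 -146.84286856   85.51509531] [  4.91355152 -11.35070248  -9.27648838] [-1.81141612 -0.50898285  0.05325294] 150.19840041694445
```

>>> send_rows(
  commands=[
    [16, 4, 0, 0, 0],
    [16, 8, 0, 0, 0],
    [16, 12, 0, 0, 0],
  ],
)

```text
clock: 34.95
eef_pos: [580.9, -146.7, 85.5]
tool_rot: [3.092, 0.016, 1.69]
force: [9.3, -32.3, -20.1]
width: 20.5
```

>>> send_rows(
  commands=[
    [16, 0, 0, 0, 0],
    [24, 0, 0, 0, 0],
    [36, 0, 0, 0, 0],
    [44, 0, 0, 0, 0],
    [44, 0, 0, 0, 0],
  ],
)

```text
clock: 35.45
eef_pos: [580.9, -145.6, 85.9]
tool_rot: [3.092, 0.015, 1.691]
force: [1.0, -0.1, 0.5]
width: 44.2
```

>>> send_rows(
  commands=[
    [44, 0, 0, -20, 0],
    [44, 0, 0, -40, 0],
    [44, 0, 0, -80, 0],
    [44, -40, 0, -110, 0],
    [44, -90, 0, -110, 0],
  ],
)

```text
clock: 35.95
eef_pos: [589.7, -231.7, 202.4]
tool_rot: [3.083, 0.017, 1.698]
force: [1.6, -1.1, 0.1]
width: 43.9
```

```bash
python3 - <<'E'
from h import *
t=grab("top",24);s=grab("scene",24);crop(t,210,150,360,270,5,"kn");crop(s,180,150,350,280,4.5,"kns")
k=np.array([493.5,-311])+150*np.array([-np.sin(np.radians(7.3)),np.cos(np.radians(7.3))]);print(k)
print((proj("top",[*k,106])-[210,150])*5,(proj("scene",[*k,106])-[180,150])*4.5)
go(k[0],k[1],180,97.3)
E
```

```text
[ 474.44030871 -162.21583361]
[[561.12138992 403.50771311]] [[346.11394652 182.78052402]]
shift [  93.4 -102.4   11.7] roll -1.0 | yaw now 96.3 q7 2.1 t 36.05 w 44.1
```

View pics/kn.png

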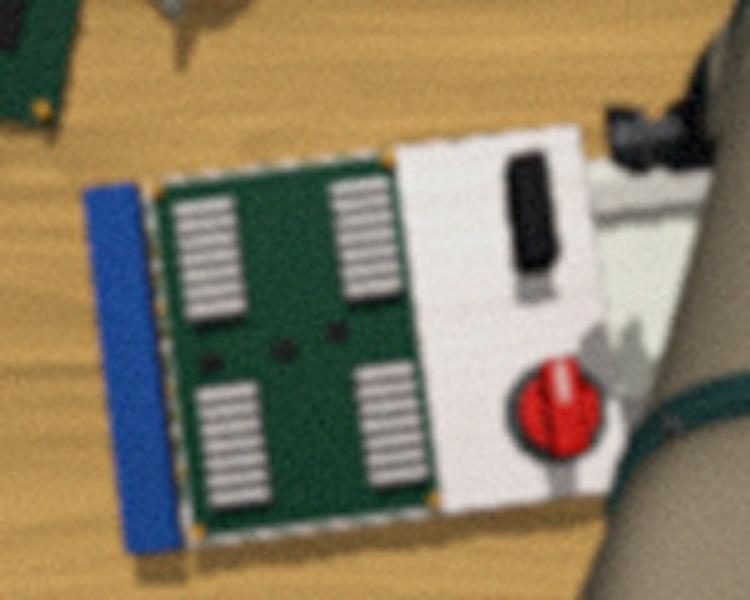

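View pics/kns.png

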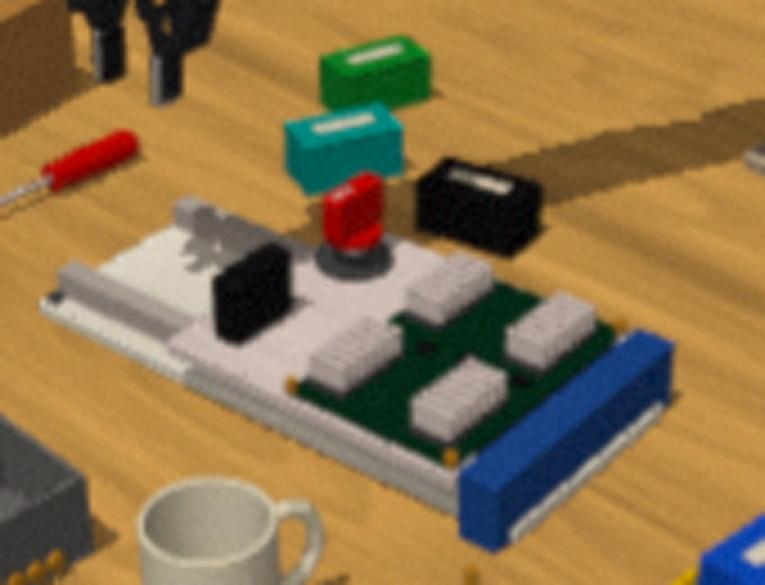

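>>> send_rows(
  commands=[
    [44, 30, -35, 0, -1],
    [44, 60, -70, 0, -1],
    [44, 93, -103, 0, -1],
    [44, 93, -103, 30, -1],
    [44, 93, -103, 50, -1],
  ],
)

```text
clock: 36.55
eef_pos: [474.8, -161.8, 141.5]
tool_rot: [3.089, 0.024, 1.7]
force: [1.0, 0.1, 0.6]
width: 44.1
```

>>> send_rows(
  commands=[
    [44, 0, 0, 0, 0],
    [44, 0, 0, 0, 0],
  ],
)

```text
clock: 36.75
eef_pos: [474.5, -161.3, 141.5]
tool_rot: [3.09, 0.023, 1.701]
force: [0.1, -0.3, -0.6]
width: 44.3
```

```bash
python3 - <<'E'
from h import *
go(475,-160.5,95,97.3)
s=grab("scene",25);crop(s,200,110,310,220,7,"kns");t=grab("top",25);crop(t,280,170,380,270,6,"kn")
print((proj("scene",ctrl.read_state()['eef_pos'])-[200,110])*7)
E
```

```text
shift [ 1.8 -1.8 46.5] roll 0.1 | yaw now 97.4 q7 2.05 t 36.75 w 44.3
[[395.82023831 493.22626104]]
```

View pics/kns.png

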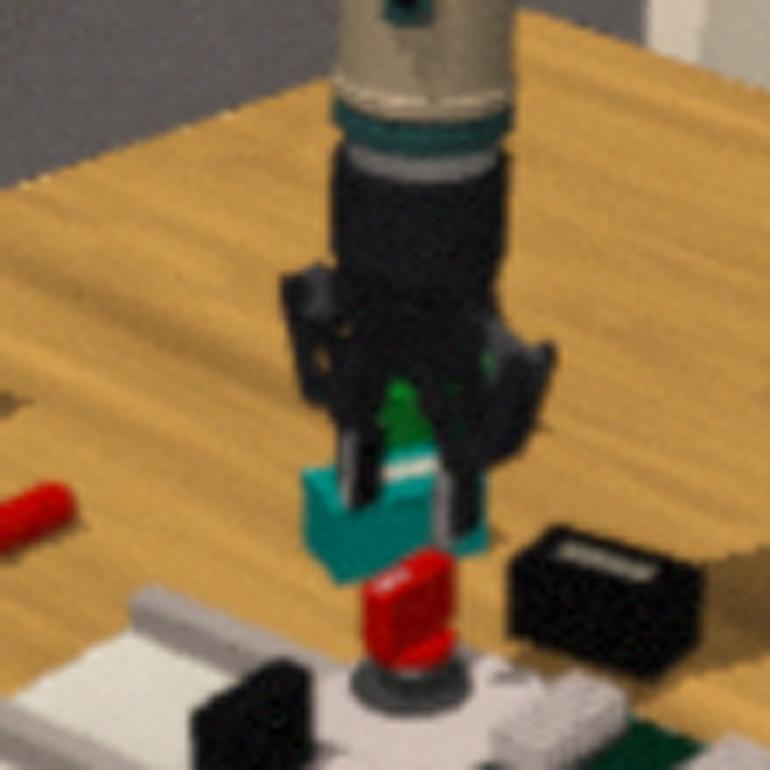

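>>> send_rows(
  commands=[
    [44, 1, -1, 20, 0],
    [44, 1, -1, 35, 0],
    [44, 1, -1, 47, 0],
    [44, 1, -1, 48, 0],
    [44, 1, -1, 48, 0],
  ],
)

```text
clock: 37.35
eef_pos: [477.2, -162.0, 94.5]
tool_rot: [3.088, 0.024, 1.7]
force: [-0.3, 0.2, 1.0]
width: 43.8
```

>>> send_rows(
  commands=[
    [34, 0, 0, 0, 0],
    [26, 0, 0, 0, 0],
    [12, 0, 0, 0, 0],
    [12, 0, 0, 0, 0],
    [12, 0, 0, 0, 0],
  ],
)

```text
clock: 37.85
eef_pos: [477.5, -161.9, 95.1]
tool_rot: [3.087, 0.024, 1.7]
force: [0.0, 2.1, 5.5]
width: 17.3
```

```bash
python3 - <<'E'
from h import *
s=ctrl.read_state();print(s['eef_pos'],s['force'],s['torque'],s['width'])
s=grab("scene",26);crop(s,200,110,310,220,7,"kns")
E
```

```text
[ 477.54195233 -161.85211097   95.06178738] [0.02802814 2.13761357 5.49289365] [ 0.4194403   0.06678547 -0.0375908 ] 17.34189833737633
```

View pics/kns.png

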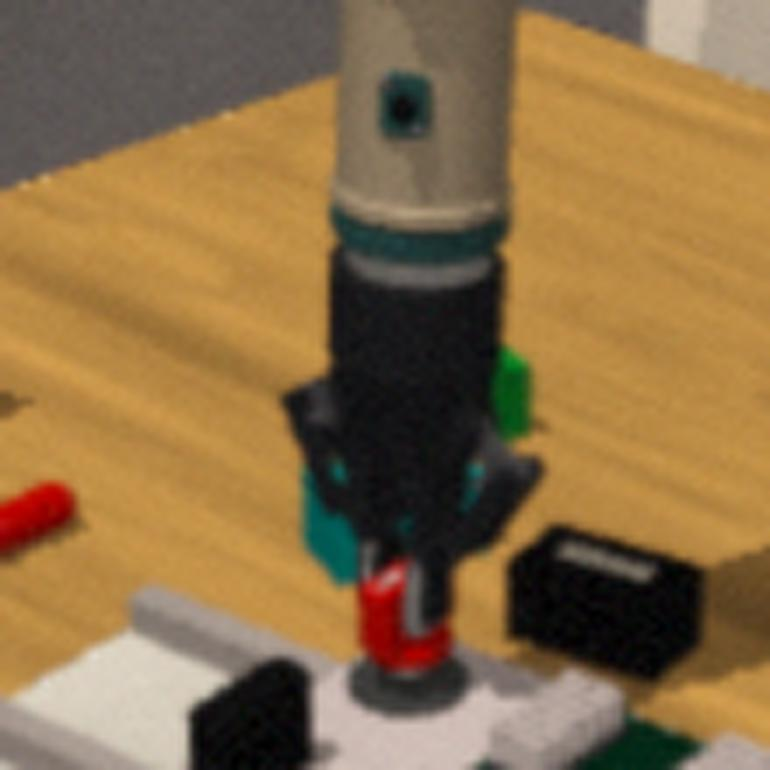

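>>> send_rows(
  commands=[
    [12, 0, 0, 3, 0],
    [12, 0, 0, 6, 0],
    [12, 0, 0, 9, 0],
    [12, 0, 0, 12, 0],
    [12, 0, 0, 12, 0],
  ],
)

```text
clock: 38.4
eef_pos: [477.8, -162.1, 85.1]
tool_rot: [3.087, 0.024, 1.7]
force: [-6.5, 2.5, 24.8]
width: 16.8
```

```bash
python3 - <<'E'
from h import *
s=ctrl.read_state();print(s['eef_pos'],s['force'],s['torque'],s['width'])
E
```

```text
[ 477.81476071 -162.07143045   85.09369722] [-6.54211653  2.48719144 24.83989481] [ 0.58127499  1.13941934 -0.03109315] 16.76172219526329
```

>>> send_rows(
  commands=[
    [12, 0, 0, 3, 0],
    [12, 0, 0, 4, 0],
    [12, 0, 0, 4, 0],
  ],
)

```text
clock: 38.7
eef_pos: [477.9, -162.6, 84.8]
tool_rot: [3.085, 0.025, 1.699]
force: [-8.6, 1.8, 43.1]
width: 16.8
```

```bash
python3 - <<'E'
from h import *
s=ctrl.read_state();print(s['eef_pos'],s['force'],s['torque'],s['width'])
s=grab("scene",27);crop(s,200,110,310,220,7,"kns")
E
```

```text
[ 477.9456556  -162.57779503   84.82004389] [-8.6015503   1.84190235 43.0738433 ] [0.69063568 1.7811023  0.04000797] 16.782015821762837
```

View pics/kns.png

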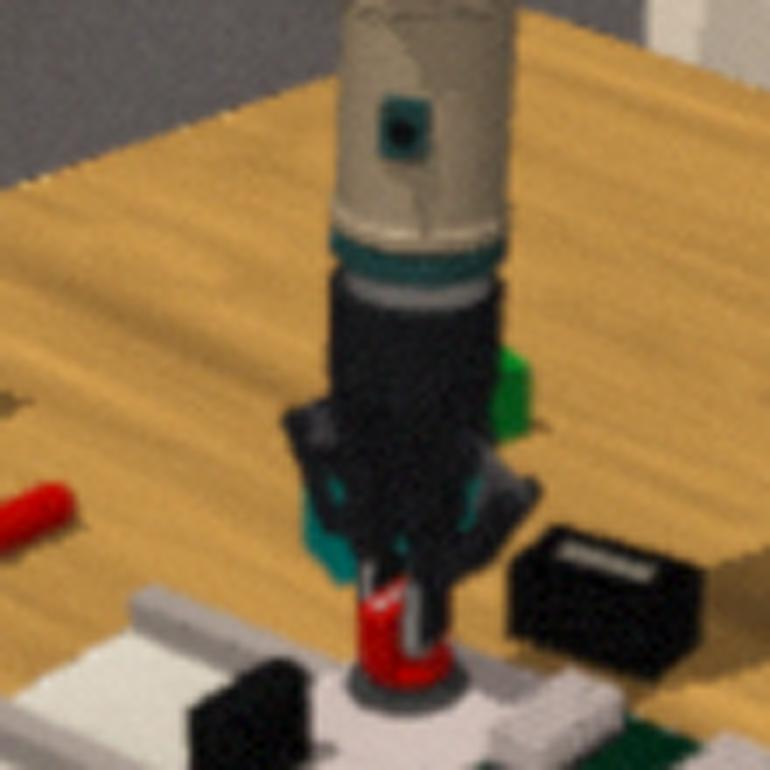

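>>> send_rows(
  commands=[
    [12, 0, 0, 0, 6],
    [12, 0, 0, 0, 13],
    [12, 0, 0, 0, 20],
    [12, 0, 0, 0, 27],
    [12, 0, 0, 0, 27],
  ],
)

```text
clock: 39.25
eef_pos: [477.3, -164.2, 85.4]
tool_rot: [3.079, -0.002, 1.224]
force: [-2.2, -2.0, 6.8]
width: 16.7
```

```bash
python3 - <<'E'
from h import *
s=ctrl.read_state();print(s['eef_pos'],s['force'],s['torque'],s['width'],np.degrees(s['tool_rot'][2]))
E
```

```text
[ 477.29159465 -164.15570054   85.39368282] [-2.20929779 -2.02770767  6.82729404] [-0.76761944  0.89049589 -0.09693296] 16.728918482852404 70.14975974002552
```

>>> send_rows(
  commands=[
    [12, 0, 0, 0, 6],
    [12, 0, 0, 0, 13],
    [12, 0, 0, 0, 20],
    [12, 0, 0, 0, 27],
    [12, 0, 0, 0, 27],
  ],
)

```text
clock: 39.75
eef_pos: [476.3, -165.3, 85.5]
tool_rot: [3.087, -0.028, 0.753]
force: [-2.7, -3.2, 4.6]
width: 16.7
```

>>> send_rows(
  commands=[
    [12, 0, 0, 0, 6],
    [12, 0, 0, 0, 13],
    [12, 0, 0, 0, 20],
    [12, 0, 0, 0, 27],
    [12, 0, 0, 0, 27],
  ],
)

```text
clock: 40.25
eef_pos: [474.9, -165.8, 85.4]
tool_rot: [3.105, -0.047, 0.282]
force: [-2.9, -1.2, 5.2]
width: 17.0
```

```bash
python3 - <<'E'
from h import *
s=ctrl.read_state();print(s['eef_pos'],s['force'],s['torque'],s['width'],np.degrees(s['tool_rot'][2]))
E
```

```text
[ 474.9429253  -165.80841157   85.38054703] [-2.94942518 -1.1905713   5.24569977] [-0.88163835  1.6231616  -0.08483304] 16.952579462682838 16.166766103941466
```

>>> send_rows(
  commands=[
    [12, 0, 0, 0, 5],
    [12, 0, 0, 0, 9],
    [12, 0, 0, 0, 12],
    [12, 0, 0, 0, 14],
    [12, 0, 0, 0, 14],
  ],
)

```text
clock: 40.75
eef_pos: [474.8, -165.8, 85.4]
tool_rot: [3.117, -0.054, 0.043]
force: [-1.3, -0.3, 5.2]
width: 16.8
```

```bash
python3 - <<'E'
from h import *
s=ctrl.read_state();print(s['eef_pos'],s['force'],s['torque'],s['width'],np.degrees(s['tool_rot'][2]))
E
```

```text
[ 474.75875669 -165.77871565   85.42827974] [-1.28223946 -0.34151514  5.18154721] [-0.61234069  1.20356095  1.0498048 ] 16.767183517469576 2.483389894559631
```

>>> send_rows(
  commands=[
    [12, 0, 0, 2, 3],
    [12, 0, 0, 3, 5],
    [12, 0, 0, 3, 5],
  ],
)

```text
clock: 41.05
eef_pos: [474.8, -166.0, 84.9]
tool_rot: [3.122, -0.057, -0.034]
force: [-8.6, 0.8, 34.7]
width: 17.4
```

```bash
python3 - <<'E'
from h import *
s=ctrl.read_state();print(s['eef_pos'],s['force'],s['torque'],s['width'],np.degrees(s['tool_rot'][2]))
E
```

```text
[ 474.76416644 -165.98981114   84.94124386] [-8.56415798  0.76427335 34.65292908] [-0.2247472   2.43747743  2.20143979] 17.355974048866162 -1.9708456936025918
```

>>> send_rows(
  commands=[
    [12, 0, 0, 0, -2],
    [12, 0, 0, 0, -2],
    [24, 0, 0, 0, -2],
    [44, 0, 0, 0, -2],
    [44, 0, 0, 0, -2],
  ],
)

```text
clock: 41.55
eef_pos: [474.9, -165.9, 84.6]
tool_rot: [3.12, -0.056, -0.001]
force: [-0.1, 0.4, 0.3]
width: 44.0
```

>>> send_rows(
  commands=[
    [44, 0, 0, -20, 0],
    [44, 0, 0, -40, 0],
    [44, 0, 0, -70, 0],
    [44, 0, 0, -110, 0],
    [44, -30, 40, -140, 0],
  ],
)

```text
clock: 42.05
eef_pos: [445.4, -193.0, 220.7]
tool_rot: [3.122, -0.059, 0.009]
force: [1.3, -1.1, -0.8]
width: 44.4
```

>>> send_rows(
  commands=[
    [44, -30, 40, -20, 0],
    [44, -60, 80, -20, 0],
    [44, -80, 110, -20, 0],
    [44, -80, 110, -20, 0],
  ],
)

```text
clock: 42.45
eef_pos: [361.9, -308.1, 238.9]
tool_rot: [3.118, -0.06, -0.001]
force: [0.8, 0.3, 0.0]
width: 43.9
```

```bash
python3 - <<'E'
from h import *
t=grab("top",28);s=grab("scene",28);crop(t,210,150,360,270,5,"kn");crop(s,180,150,350,280,4.5,"kns")
E
```

```text
(no output)
```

View pics/kn.png

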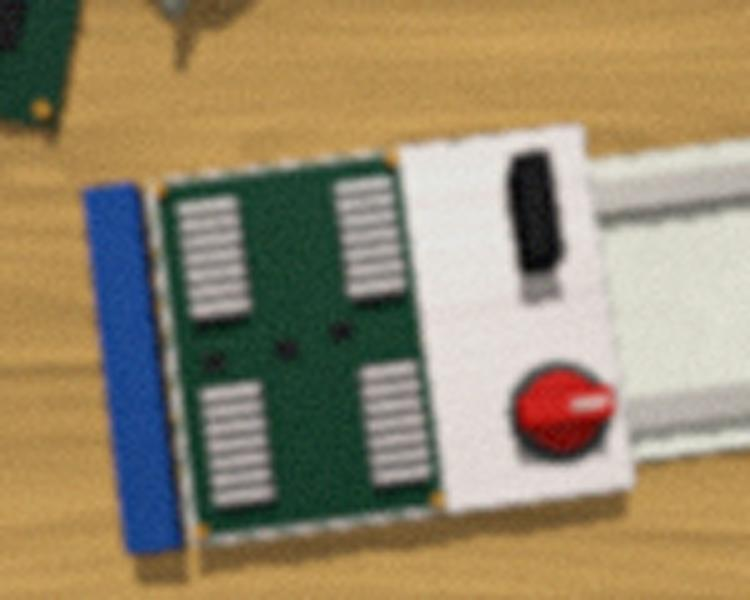

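View pics/kns.png

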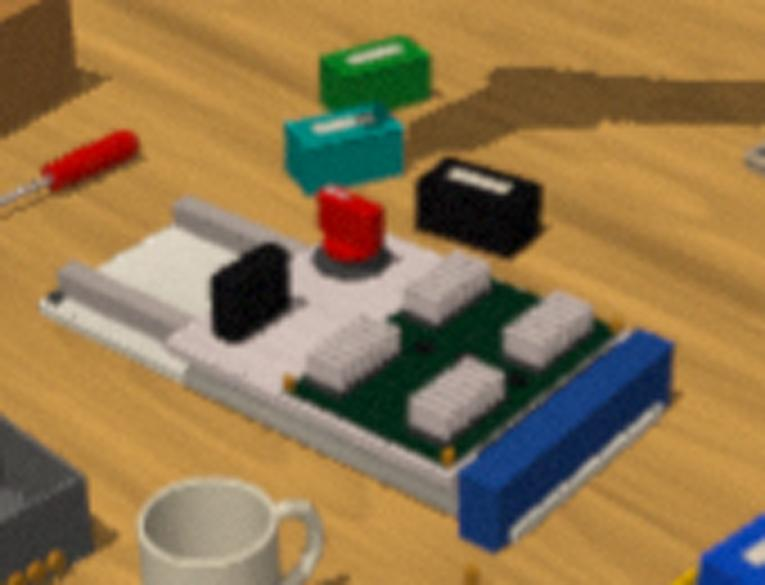

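View pics/top28.png

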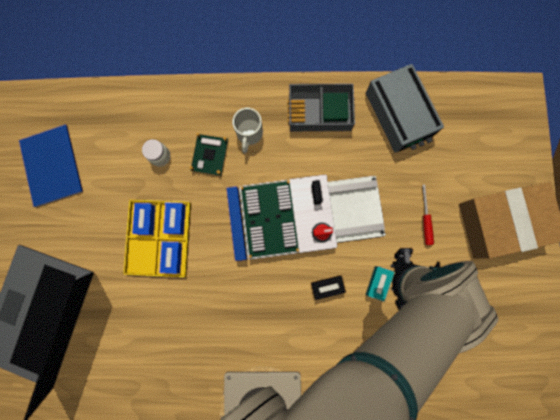

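```bash
python3 - <<'E'
from h import *
def sh(n,a,b,x0,y0,x1,y1):
    A=cv2.cvtColor(cv2.imread(f"pics/{n}{a}.png"),6)[y0:y1,x0:x1].astype(np.float32);B=cv2.cvtColor(cv2.imread(f"pics/{n}{b}.png"),6)[y0:y1,x0:x1].astype(np.float32)
    w=cv2.createHanningWindow((x1-x0,y1-y0),cv2.CV_32F);r=cv2.phaseCorrelate(A,B,w);return np.round(r[0],2),round(r[1],2)
print("dummy wood",sh("top",24,28,220,270,300,330),"deck",sh("top",24,28,243,182,325,255),"sinks",sh("top",24,28,242,185,300,252), "dock",sh("top",24,28,222,180,246,262))
print("scene deck",sh("scene",24,28,240,200,320,260))
for i in (25,26,27): print(i,"scene",sh("scene",24,i,255,205,310,255))
print(28,"scene",sh("scene",24,28,255,205,310,255))
a=onz("top",[[275,220]],70)[0];b=onz("top",[[276,220]],70)[0];print(b-a)
E
```

```text
dummy wood (array([-0.19,  0.  ]), 0.76) deck (array([0.53, 0.4 ]), 0.89) sinks (array([ 0.63, -0.05]), 0.97) dock (array([0.13, 0.07]), 0.9)
scene deck (array([-0.52, -0.28]), 0.96)
25 scene (array([-0.09,  0.03]), 1.02)
26 scene (array([-0.44, -0.16]), 1.01)
27 scene (array([-0.63, -0.39]), 0.95)
28 scene (array([-0.51, -0.29]), 0.99)
[-0.02214934 -2.63015367  0.        ]
```

```bash
python3 - <<'E'
from h import *
go(474.8,-163,140,7.3)
E
```

```text
shift [ 104.8 -141.9  101.6] roll -7.0 | yaw now 0.3 q7 1.17 t 42.55 w 43.8
```

>>> send_rows(
  commands=[
    [44, 35, -48, 0, -3],
    [44, 70, -96, 20, -7],
    [44, 105, -141, 50, -7],
    [44, 105, -141, 90, -7],
    [44, 105, -141, 101, -7],
  ],
)

```text
clock: 43.05
eef_pos: [476.8, -157.1, 137.5]
tool_rot: [3.12, -0.054, 0.137]
force: [-0.5, -0.3, -0.2]
width: 44.0
```

>>> send_rows(
  commands=[
    [44, 0, 0, 0, 0],
    [44, 0, 0, 0, 0],
  ],
)

```text
clock: 43.25
eef_pos: [476.8, -155.2, 137.0]
tool_rot: [3.121, -0.053, 0.14]
force: [-0.5, -0.4, 0.5]
width: 44.1
```

```bash
python3 - <<'E'
from h import *
go(474.8,-163,85,7.3)
s=grab("scene",29);crop(s,200,110,310,220,7,"kns")
E
```

```text
shift [-5.8  6.4 51.9] roll 0.7 | yaw now 8.0 q7 1.05 t 43.25 w 44.1
```

View pics/kns.png

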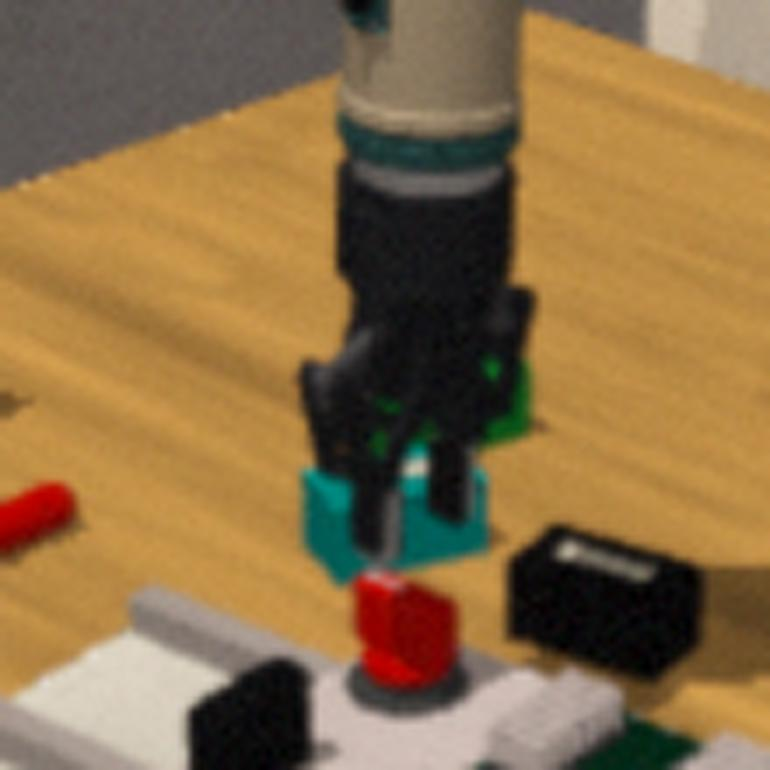

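>>> send_rows(
  commands=[
    [44, -5.5, 6.4, 10, 0],
    [44, -5.5, 6.4, 35, 0],
    [44, -5.5, 6.4, 50, 0],
    [44, -5.5, 6.4, 51, 0],
    [44, -5.5, 6.4, 51, 0],
  ],
)

```text
clock: 43.8
eef_pos: [475.7, -165.4, 88.1]
tool_rot: [3.119, -0.056, 0.137]
force: [1.0, 1.0, -0.5]
width: 43.6
```

```bash
python3 - <<'E'
from h import *
go(474.8,-163,85,7.3)
E
```

```text
shift [-0.8 -2.5  3. ] roll 0.5 | yaw now 7.8 q7 1.14 t 43.8 w 43.6
```

>>> send_rows(
  commands=[
    [34, -1, -2, 2, 0],
    [26, -1, -2, 2, 0],
    [22, -1, -2, 2, 0],
    [12, -1, -2, 2, 0],
    [12, -1, -2, 2, 0],
  ],
)

```text
clock: 44.3
eef_pos: [475.0, -163.6, 86.8]
tool_rot: [3.118, -0.057, 0.137]
force: [-0.7, 1.1, 6.9]
width: 17.1
```

>>> send_rows(
  commands=[
    [12, 0, 0, 0, 0],
    [12, 0, 0, 0, -7],
    [12, 0, 0, 0, -14],
    [12, 0, 0, 0, -21],
    [12, 0, 0, 0, -28],
  ],
)

```text
clock: 44.8
eef_pos: [475.3, -163.1, 86.9]
tool_rot: [3.094, -0.04, 0.631]
force: [1.1, 0.8, 2.1]
width: 16.8
```

```bash
python3 - <<'E'
from h import *
s=ctrl.read_state();print(s['eef_pos'],s['force'],s['torque'],s['width'],np.degrees(s['tool_rot'][2]))
E
```

```text
[ 475.30657495 -163.12648594   86.91769015] [1.0793366  0.7828594  2.08882434] [ 0.09473419  0.37549973 -0.06681016] 16.79392935731364 36.158569336092995
```

>>> send_rows(
  commands=[
    [12, 0, 0, 0, -7],
    [12, 0, 0, 0, -14],
    [12, 0, 0, 0, -21],
    [12, 0, 0, 0, -28],
    [12, 0, 0, 0, -28],
  ],
)

```text
clock: 45.3
eef_pos: [475.4, -162.9, 87.0]
tool_rot: [3.081, -0.014, 1.12]
force: [0.4, 1.0, -0.0]
width: 17.0
```

>>> send_rows(
  commands=[
    [12, 0, 0, 0, -7],
    [12, 0, 0, 0, -14],
    [12, 0, 0, 0, -21],
    [12, 0, 0, 0, -28],
    [12, 0, 0, 0, -28],
  ],
)

```text
clock: 45.8
eef_pos: [475.3, -162.3, 87.0]
tool_rot: [3.082, 0.015, 1.606]
force: [0.3, 1.6, 2.4]
width: 16.8
```

```bash
python3 - <<'E'
from h import *
s=ctrl.read_state();print(s['eef_pos'],s['force'],s['torque'],s['width'],np.degrees(s['tool_rot'][2]))
E
```

```text
[ 475.26686525 -162.31596272   87.00689115] [0.25979424 1.5508071  2.38249785] [0.85909249 0.24288411 0.0772397 ] 16.789691533958347 92.02953949619408
```

>>> send_rows(
  commands=[
    [12, 0, 0, 0, -4],
    [12, 0, 0, 0, -8],
    [12, 0, 0, 0, -11],
    [12, 0, 0, 0, -11],
  ],
)

```text
clock: 46.2
eef_pos: [475.2, -162.2, 87.0]
tool_rot: [3.086, 0.025, 1.788]
force: [0.9, 2.7, 2.2]
width: 17.2
```

```bash
python3 - <<'E'
from h import *
s=ctrl.read_state();print(s['eef_pos'],s['force'],s['torque'],s['width'],np.degrees(s['tool_rot'][2]))
E
```

```text
[ 475.20008297 -162.17497618   87.04331081] [0.88569886 2.66316571 2.17740302] [ 1.14567482  0.19396192 -1.46473471] 17.199306463437384 102.46714047005361
```

>>> send_rows(
  commands=[
    [12, 0, 0, 0, 3],
    [12, 0, 0, -4, 3],
    [12, 0, 0, -8, 3],
    [12, 0, 0, -12, 3],
    [12, 0, 0, -13, 3],
  ],
)

```text
clock: 46.7
eef_pos: [475.0, -162.1, 98.1]
tool_rot: [3.085, 0.022, 1.736]
force: [11.1, -2.4, -43.6]
width: 16.7
```

```bash
python3 - <<'E'
from h import *
s=ctrl.read_state();print(s['eef_pos'],s['force'],s['torque'],s['width'],np.degrees(s['tool_rot'][2]))
E
```

```text
[ 474.96109114 -162.12245613   98.13675124] [ 11.07332083  -2.40424765 -43.57902493] [-0.05188586 -1.65119382 -0.57648866] 16.66641551806196 99.48958518114502
```

Knob is up again against its upper stop. Now push the sled +y (tool +x) into the stop with the same grip.

>>> send_rows(
  commands=[
    [12, 0, 0, 0, 0],
    [12, 2, 0, 0, 0],
    [12, 4, 0, 0, 0],
    [12, 6, 0, 0, 0],
    [12, 8, 0, 0, 0],
  ],
)

```text
clock: 47.2
eef_pos: [474.7, -158.8, 97.8]
tool_rot: [3.082, 0.029, 1.733]
force: [7.3, -14.6, -22.5]
width: 16.6
```

```bash
python3 - <<'E'
from h import *
s=ctrl.read_state();print(s['eef_pos'],s['force'],s['torque'],s['width'],np.degrees(s['tool_rot'][2]))
E
```

```text
[ 474.73679304 -158.8348104    97.7544867 ] [  7.30962831 -14.58865447 -22.51355452] [-2.82401677 -0.73983212 -0.68368956] 16.6330979560163 99.28862436552829
```

>>> send_rows(
  commands=[
    [12, 4, 0, 0, 0],
    [12, 8, 0, 0, 0],
    [12, 8, 0, 0, 0],
  ],
)

```text
clock: 47.5
eef_pos: [474.8, -158.4, 97.8]
tool_rot: [3.079, 0.039, 1.727]
force: [5.8, -17.2, -20.2]
width: 16.5
```

```bash
python3 - <<'E'
from h import *
s=ctrl.read_state();print(s['eef_pos'],s['force'],s['torque'],s['width'],np.degrees(s['tool_rot'][2]))
t=grab("top",30);s=grab("scene",30)
def sh(n,a,b,x0,y0,x1,y1):
    A=cv2.cvtColor(cv2.imread(f"pics/{n}{a}.png"),6)[y0:y1,x0:x1].astype(np.float32);B=cv2.cvtColor(cv2.imread(f"pics/{n}{b}.png"),6)[y0:y1,x0:x1].astype(np.float32)
    w=cv2.createHanningWindow((x1-x0,y1-y0),cv2.CV_32F);r=cv2.phaseCorrelate(A,B,w);return np.round(r[0],2),round(r[1],2)
print(sh("scene",24,30,255,205,310,255),sh("top",24,30,242,185,300,252))
E
```

```text
[ 474.76725053 -158.36178272   97.7522735 ] [  5.84620942 -17.1597792  -20.21423976] [-3.3292669  -0.5987302  -0.65904155] 16.483275221117978 98.93524171846168
(array([0.24, 0.25]), 1.02) (array([-0.27,  0.04]), 0.95)
```

>>> send_rows(
  commands=[
    [12, 6, 0, 2, 0],
    [12, 6, 0, 5, 0],
    [12, 6, 0, 8, 0],
    [12, 6, 0, 11, 0],
    [12, 6, 0, 14, 0],
  ],
)

```text
clock: 48.1
eef_pos: [475.4, -158.6, 86.6]
tool_rot: [3.075, 0.046, 1.721]
force: [-10.5, -7.2, 50.9]
width: 16.7
```

```bash
python3 - <<'E'
from h import *
s=ctrl.read_state();print(s['eef_pos'],s['force'],s['torque'],s['width'],np.degrees(s['tool_rot'][2]))
E
```

```text
[ 475.42155299 -158.58435427   86.6240841 ] [-10.48263584  -7.24326913  50.92973437] [-1.37020098  2.05554533 -0.62551452] 16.73234889198438 98.6236406317023
```

>>> send_rows(
  commands=[
    [12, 3, 0, 0, 6],
    [12, 3, 0, 0, 13],
    [12, 3, 0, 0, 20],
    [12, 3, 0, 0, 27],
    [12, 3, 0, 0, 27],
  ],
)

```text
clock: 48.6
eef_pos: [474.9, -159.4, 88.2]
tool_rot: [3.058, 0.015, 1.247]
force: [-0.9, -7.7, 5.0]
width: 16.5
```

>>> send_rows(
  commands=[
    [12, 2, -1, 0, 6],
    [12, 2, -1, 0, 13],
    [12, 2, -1, 0, 20],
    [12, 2, -1, 0, 27],
    [12, 2, -1, 0, 27],
  ],
)

```text
clock: 49.1
eef_pos: [474.3, -160.1, 89.1]
tool_rot: [3.057, -0.023, 0.775]
force: [0.7, -7.4, -0.5]
width: 16.7
```

>>> send_rows(
  commands=[
    [12, 1, -2, 0, 6],
    [12, 1, -2, 0, 13],
    [12, 1, -2, 0, 20],
    [12, 1, -2, 0, 27],
    [12, 1, -2, 0, 27],
  ],
)

```text
clock: 49.6
eef_pos: [473.4, -160.4, 89.9]
tool_rot: [3.072, -0.059, 0.302]
force: [0.5, -5.2, -2.6]
width: 16.6
```

```bash
python3 - <<'E'
from h import *
s=ctrl.read_state();print(s['eef_pos'],s['force'],s['torque'],s['width'],np.degrees(s['tool_rot'][2]))
E
```

```text
[ 473.39299321 -160.44224295   89.91615215] [ 0.49364588 -5.24258133 -2.57894892] [-1.16645509  0.99266271 -0.10551111] 16.55661605456658 17.328888010002128
```

>>> send_rows(
  commands=[
    [12, 0, -2, 1, 5],
    [12, 0, -2, 2, 9],
    [12, 0, -2, 3, 13],
    [12, 0, -2, 3, 16],
    [12, 0, -2, 3, 16],
  ],
)

```text
clock: 50.1
eef_pos: [473.3, -160.1, 87.9]
tool_rot: [3.088, -0.076, 0.029]
force: [1.2, -4.9, 4.6]
width: 16.4
```

```bash
python3 - <<'E'
from h import *
s=ctrl.read_state();print(s['eef_pos'],s['force'],s['torque'],s['width'],np.degrees(s['tool_rot'][2]))
E
```

```text
[ 473.32945089 -160.05727602   87.92798872] [ 1.17262548 -4.88941859  4.55708995] [-1.03904547  1.11141524  1.29076312] 16.42495563096833 1.6675390196258413
```

>>> send_rows(
  commands=[
    [12, 0, -1, 1, -7],
    [12, 0, -1, 1, -14],
    [12, 0, -1, 1, -21],
    [12, 0, -1, 1, -28],
    [12, 0, -1, 1, -28],
  ],
)

```text
clock: 50.6
eef_pos: [473.8, -159.9, 87.8]
tool_rot: [3.057, -0.044, 0.518]
force: [2.3, -3.0, 5.5]
width: 17.0
```

>>> send_rows(
  commands=[
    [12, 1, -1, 1, -7],
    [12, 1, -1, 1, -14],
    [12, 1, -1, 1, -21],
    [12, 1, -1, 1, -28],
    [12, 1, -1, 1, -28],
  ],
)

```text
clock: 51.1
eef_pos: [474.7, -159.4, 87.4]
tool_rot: [3.045, 0.001, 1.003]
force: [1.1, -3.5, 3.8]
width: 16.7
```

>>> send_rows(
  commands=[
    [12, 1, 0, 1, -7],
    [12, 1, 0, 1, -14],
    [12, 1, 0, 1, -21],
    [12, 1, 0, 1, -28],
    [12, 1, 0, 1, -28],
  ],
)

```text
clock: 51.6
eef_pos: [475.0, -158.5, 87.0]
tool_rot: [3.057, 0.045, 1.486]
force: [-1.2, -2.8, 6.8]
width: 16.8
```

```bash
python3 - <<'E'
from h import *
s=ctrl.read_state();print(s['eef_pos'],s['force'],s['torque'],s['width'],np.degrees(s['tool_rot'][2]))
E
```

```text
[ 474.98479494 -158.4565015    87.01742705] [-1.220435   -2.84501617  6.76452148] [0.42375165 0.34376636 0.05353014] 16.80536628619909 85.16993398989162
```

>>> send_rows(
  commands=[
    [12, 0, 0, 0, -7],
    [12, 0, 0, 0, -13],
    [12, 0, 0, 0, -17],
    [12, 0, 0, 0, -18],
  ],
)

```text
clock: 52.0
eef_pos: [475.3, -158.4, 87.3]
tool_rot: [3.073, 0.068, 1.793]
force: [1.7, -1.7, 2.7]
width: 16.9
```

>>> send_rows(
  commands=[
    [12, 0, 0, 0, 3],
    [12, 0, 0, -4, 3],
    [12, 0, 0, -8, 3],
    [12, 0, 0, -12, 3],
    [12, 0, 0, -13, 3],
  ],
)

```text
clock: 52.5
eef_pos: [474.7, -158.4, 98.3]
tool_rot: [3.07, 0.065, 1.737]
force: [11.1, -8.0, -40.2]
width: 16.7
```

>>> send_rows(
  commands=[
    [12, 1, 0, 0, 0],
    [12, 3, 0, 0, 0],
    [12, 5, 0, 0, 0],
    [12, 5, 0, 0, 0],
  ],
)

```text
clock: 52.9
eef_pos: [474.9, -157.9, 97.8]
tool_rot: [3.068, 0.071, 1.73]
force: [4.7, -13.9, -11.8]
width: 17.1
```

```bash
python3 - <<'E'
from h import *
s=ctrl.read_state();print(s['eef_pos'],s['force'],s['torque'],s['width'],np.degrees(s['tool_rot'][2]))
print(R.from_euler("xyz",s['tool_rot']).as_matrix()[:,2])
t=grab("top",31);s=grab("scene",31);crop(s,200,110,310,220,7,"kns")
E
```

```text
[ 474.89519877 -157.91430899   97.79872389] [  4.69350613 -13.8817838  -11.83845624] [-2.01637239 -0.49993103 -0.60709204] 17.142337967538587 99.11422751560083
[ 0.08377418 -0.0581217  -0.9947883 ]
```

View pics/kns.png

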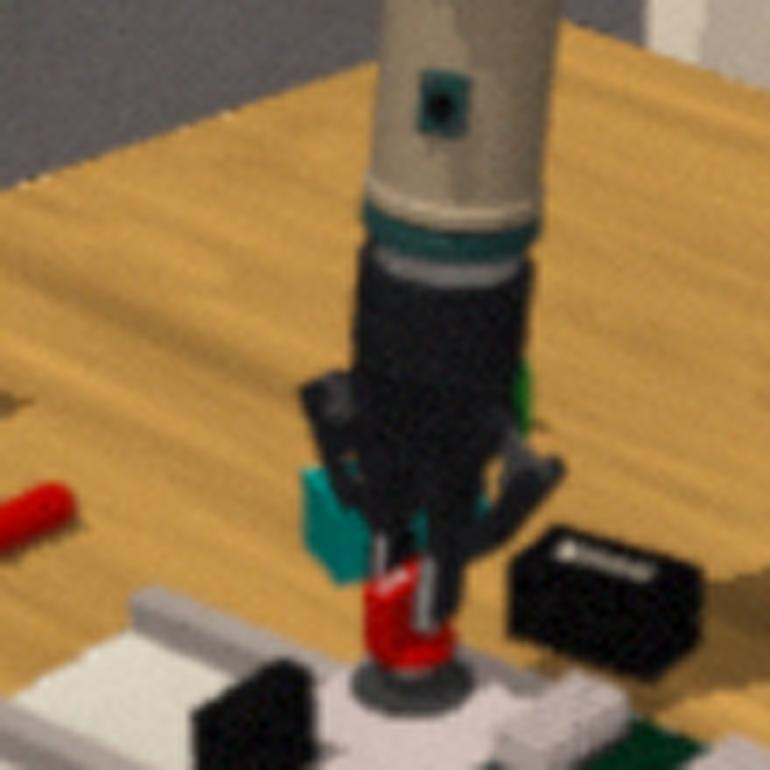

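>>> send_rows(
  commands=[
    [12, 5, 0, 2, 0],
    [12, 5, -0.5, 5, 0],
    [12, 5, -0.5, 8, 0],
    [12, 6, -1, 11, 0],
    [12, 6, -1, 14, 0],
  ],
)

```text
clock: 53.5
eef_pos: [475.8, -158.0, 86.6]
tool_rot: [3.063, 0.077, 1.722]
force: [-8.1, -6.2, 56.7]
width: 16.5
```

>>> send_rows(
  commands=[
    [12, 3, 0, 2, 0],
    [12, 3, 0, 2, 0],
  ],
)

```text
clock: 53.7
eef_pos: [475.5, -158.0, 87.1]
tool_rot: [3.059, 0.081, 1.715]
force: [-5.2, -6.1, 27.7]
width: 16.8
```

```bash
cat >> h.py <<'E'
def sh(n,a,b,x0,y0,x1,y1):
    A=cv2.cvtColor(cv2.imread(f"pics/{n}{a}.png"),6)[y0:y1,x0:x1].astype(np.float32);B=cv2.cvtColor(cv2.imread(f"pics/{n}{b}.png"),6)[y0:y1,x0:x1].astype(np.float32)
    w=cv2.createHanningWindow((x1-x0,y1-y0),cv2.CV_32F);r=cv2.phaseCorrelate(A,B,w);return np.round(r[0],2),round(r[1],2)
def st():
    s=ctrl.read_state();print(s['eef_pos'].round(1),s['force'].round(1),s['torque'].round(2),round(s['width'],1),"yaw",np.degrees(s['tool_rot'][2]).round(1),"rp",s['tool_rot'][:2].round(3),"t",s['clock'])
E
python3 - <<'E'
from h import *
st();grab("top",32);grab("scene",32)
for i in (24,28,30,31): print(i,sh("scene",i,32,255,205,310,255),sh("top",i,32,242,185,300,252))
E
```

```text
[ 475.5 -158.    87.1] [-5.2 -6.1 27.7] [-0.76  1.22 -0.48] 16.8 yaw 98.2 rp [3.059 0.081] t 53.7
24 (array([0.26, 0.13]), 1.02) (array([-0.6 ,  0.16]), 0.94)
28 (array([0.86, 0.63]), 1.01) (array([-1.08,  0.2 ]), 0.95)
30 (array([-0.01,  0.08]), 1.0) (array([0.04, 0.27]), 0.99)
31 (array([-0.02,  0.06]), 0.95) (array([-0.18,  0.11]), 0.96)
```

>>> send_rows(
  commands=[
    [12, 2, 0, 2, 6],
    [12, 2, 0, 2, 13],
    [12, 2, 0, 2, 20],
    [12, 2, 0, 2, 27],
    [12, 2, 0, 2, 27],
  ],
)

```text
clock: 54.3
eef_pos: [475.4, -159.1, 87.1]
tool_rot: [3.028, 0.037, 1.239]
force: [-3.8, -5.6, 22.1]
width: 16.6
```

>>> send_rows(
  commands=[
    [12, 2, -1, 3, 6],
    [12, 2, -1, 3, 13],
    [12, 2, -1, 3, 20],
    [12, 2, -1, 3, 27],
    [12, 2, -1, 3, 27],
  ],
)

```text
clock: 54.8
eef_pos: [475.1, -160.4, 86.7]
tool_rot: [3.018, -0.018, 0.764]
force: [-6.6, -3.8, 31.2]
width: 16.6
```

```bash
python3 - <<'E'
from h import *
st()
E
```

```text
[ 475.1 -160.4   86.7] [-6.6 -3.8 31.2] [-1.33  1.75 -0.23] 16.6 yaw 43.8 rp [ 3.018 -0.018] t 54.8
```

>>> send_rows(
  commands=[
    [12, 1.5, -3, 2, 6],
    [12, 1.5, -3, 2, 13],
    [12, 1.5, -3, 2, 20],
    [12, 1.5, -3, 2, 27],
    [12, 1.5, -3, 2, 27],
  ],
)

```text
clock: 55.3
eef_pos: [473.5, -161.0, 86.8]
tool_rot: [3.033, -0.073, 0.289]
force: [-6.0, -4.0, 27.9]
width: 16.7
```

>>> send_rows(
  commands=[
    [12, 0.5, -3, 2, 5],
    [12, 0.5, -3, 2, 10],
    [12, 0.5, -3, 2, 14],
    [12, 0.5, -3, 2, 17],
    [12, 0.5, -3, 2, 17],
  ],
)

```text
clock: 55.8
eef_pos: [473.5, -160.0, 86.4]
tool_rot: [3.055, -0.104, -0.004]
force: [-2.9, -3.0, 21.9]
width: 16.7
```

```bash
python3 - <<'E'
from h import *
st();grab("top",33);grab("scene",33)
for i in (30,32): print(i,sh("scene",i,33,255,205,310,255),sh("top",i,33,242,185,300,252))
E
```

```text
[ 473.5 -160.    86.4] [-2.9 -3.  21.9] [-0.95  1.46  1.22] 16.7 yaw -0.2 rp [ 3.055 -0.104] t 55.8
30 (array([-0.02,  0.  ]), 0.98) (array([-0.2 ,  0.26]), 0.69)
32 (array([-0.05,  0.02]), 0.97) (array([0.1 , 0.02]), 0.69)
```

>>> send_rows(
  commands=[
    [12, 0, -1, 1, 3],
    [12, 0, -1, 1, 5],
    [12, 0, 0, 0, 5],
  ],
)

```text
clock: 56.2
eef_pos: [473.2, -160.2, 86.9]
tool_rot: [3.062, -0.11, -0.082]
force: [2.4, -4.4, -4.2]
width: 16.6
```

```bash
python3 - <<'E'
from h import *
st()
E
```

```text
[ 473.2 -160.2   86.9] [ 2.4 -4.4 -4.2] [-0.97  0.91  2.38] 16.6 yaw -4.7 rp [ 3.062 -0.11 ] t 56.2
```

>>> send_rows(
  commands=[
    [12, 0, 0, 0, 0],
    [24, 0, 0, 0, 0],
    [36, 0, 0, 0, 0],
    [44, 0, 0, 0, 0],
    [44, 0, 0, 0, 0],
  ],
)

```text
clock: 56.7
eef_pos: [472.6, -159.8, 86.8]
tool_rot: [3.063, -0.109, -0.084]
force: [0.8, 0.4, -0.1]
width: 44.0
```

>>> send_rows(
  commands=[
    [44, 2, -2, -20, 0],
    [44, 4, -3, -40, 0],
    [44, 7, -5, -70, 0],
    [44, 10, -8, -110, 0],
    [44, 10, -8, -130, 0],
  ],
)

```text
clock: 57.2
eef_pos: [470.4, -141.2, 218.2]
tool_rot: [3.063, -0.111, -0.085]
force: [0.6, -0.1, -0.4]
width: 44.3
```

>>> send_rows(
  commands=[
    [44, -30, 40, -20, 0],
    [44, -60, 80, -20, 0],
    [44, -80, 110, -20, 0],
    [44, -80, 110, -20, 0],
    [44, -80, 110, -20, 0],
  ],
)

```text
clock: 57.7
eef_pos: [378.0, -242.2, 237.8]
tool_rot: [3.065, -0.111, -0.089]
force: [0.1, 0.4, 0.2]
width: 44.0
```

```bash
python3 - <<'E'
from h import *
st()
t=grab("top",34);s=grab("scene",34);crop(t,210,150,360,270,5,"kn");crop(s,180,150,350,280,4.5,"kns")
for i in (28,30): print(i,sh("scene",i,34,255,205,310,255),sh("top",i,34,242,185,300,252))
print("knob vs 28",sh("scene",28,34,240,180,280,220),sh("top",28,34,305,215,340,248))
E
```

```text
[ 378.  -242.2  237.8] [0.1 0.4 0.2] [ 0.12  0.08 -0.02] 44.0 yaw -5.1 rp [ 3.065 -0.111] t 57.7
28 (array([0.9 , 0.59]), 1.04) (array([-1.07,  0.22]), 0.93)
30 (array([-0.06,  0.04]), 0.95) (array([-0.  ,  0.12]), 0.99)
knob vs 28 (array([0.5 , 0.09]), 0.96) (array([-1.15,  0.3 ]), 0.98)
```

View pics/kn.png

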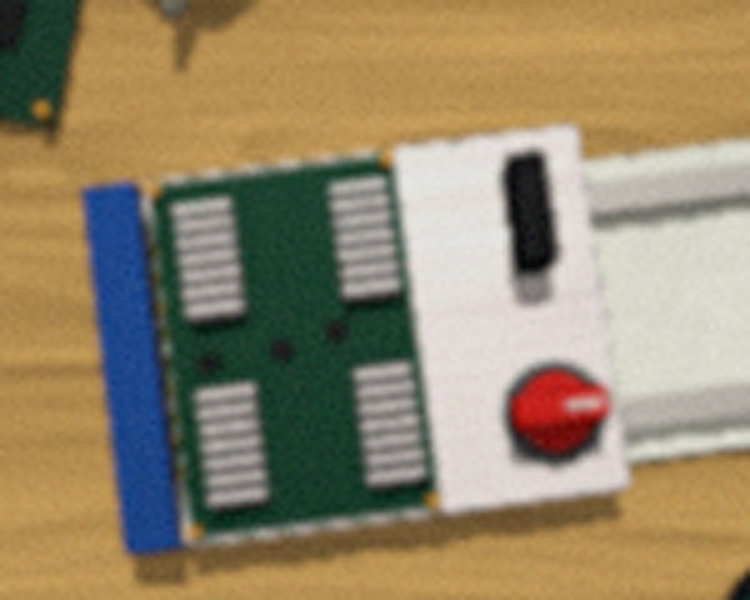

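View pics/kns.png

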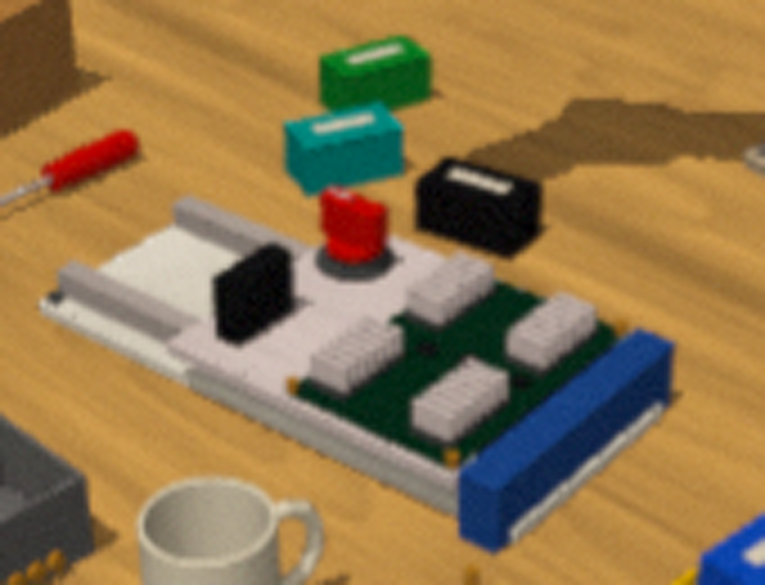

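View pics/scene34.png

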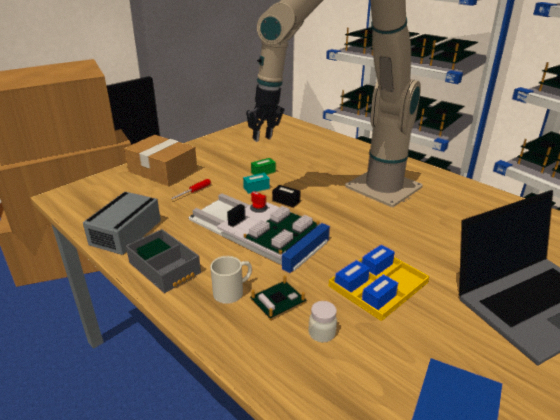

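View pics/top34.png

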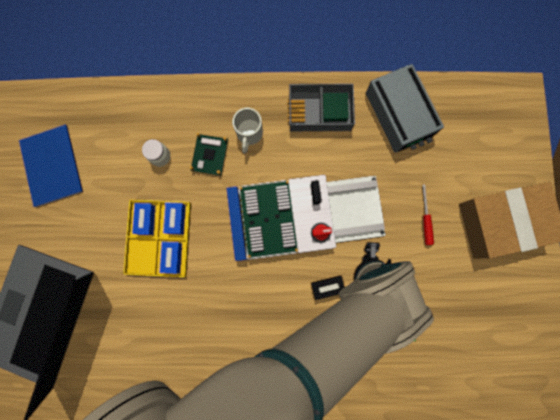

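```bash
python3 - <<'E'
from h import *
for n,roi in (("scene",(235,175,285,215)),):
  for i in (24,28,34):
    im=cv2.imread(f"pics/{n}{i}.png")[roi[1]:roi[3],roi[0]:roi[2]].astype(float)
    w=np.clip(im[:,:,2]-1.5*np.maximum(im[:,:,0],im[:,:,1])-20,0,None)
    ys,xs=np.mgrid[0:w.shape[0],0:w.shape[1]];print(i,(w*xs).sum()/w.sum(),(w*ys).sum()/w.sum(),w.sum())
    m=w>40;r=np.nonzero(m.any(1))[0];print("rows",r.min(),r.max())
p=proj("scene",[[475,-160,96],[475,-160,97],[475,-161,96]]);print(p)
for n in ("top","scene"): print("tight knob",sh(n,28,34,*((312,222,334,241) if n=="top" else (246,188,270,208))))
E
```

```text
24 23.253520751093568 22.2381308012376 18746.0
rows 14 30
28 22.174687897804677 24.742367733434577 22388.5
rows 18 32
34 22.832752536391705 24.959439788266433 22670.0
rows 18 33
[[257.32771798 193.72241099]
 [257.32229055 193.4440171 ]
 [257.10724622 193.60937279]]
tight knob (array([-0.82,  0.08]), 0.99)
tight knob (array([0.5 , 0.24]), 1.03)
```

```bash
python3 - <<'E'
from h import *
print(ctrl.finish_job()); st()
E
```

```text
the job is handed in; nothing more can be done
None
the job is handed in; nothing more can be done
```

The job is handed in after about 58 s. The sled is home and locked, and all three blue covers present are in the tray, one per pocket. The fourth heat sink was bare from the start.

**Covers:** One cover was knocked about 20 mm sideways inside its pocket. I picked it up and set it back near the centre. The last pictures show each cover in its own pocket. The look-alikes and the other loose items look unmoved.

**Lock and sled:** I released the knob (turned to its stop, pulled up to its stop) and pushed the sled home by its handle. The first press and lock went wrong: gripping the knob had drawn the sled back about 2–3 mm. I unlocked it, pulled the knob up and pushed the sled home again.
- On the second try the knob seemed to creep up slightly as I turned it, so I unlocked and pulled it up again.
- The third time I held the sled against the stop, pressed the knob in with 28–57 N, and only then turned it clockwise to its stop with downward pressure kept on.

**Last checks:**
- **Sled:** it stayed where it stood when pressed against the stop, to within about 0.1 pixel (roughly 0.3 mm).
- **Knob:** it is turned to the locked stop (2.4 N·m felt) and looks fully in, to about 0.4 mm.

**Open points:**
- The extra unlock and relock rounds fell between the first locking and the final one, which was done in the order asked.
- The gripper's tilt had drifted to about 8° by the end.
- The two cameras disagreed by 4–9 mm at the tray, so I placed the covers by the top view.

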